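Put the weighing kit away where each kind belongs

ROBOT

A 6-joint arm with a two-finger parallel gripper is mounted at the origin on a cart in front of the work surface, level with it; the furniture and walls round the work are solid. World frame = base frame: x ahead of the robot, y to its left, z up, the work surface at z = 0. Lengths are in mm, angles in degrees, forces in N, time in s.
With the tool pointing down it reaches from about 350 to 800 mm from the base axis. Payload 7.3 kg.
Tool frame: the origin (TCP) lies midway between the tips of the shut fingers; the grasp point (between the pads) lies 19 mm behind it; y points along the fingers, z is the direction in which the jaws open and shut, and the axes are right-handed (so a half turn about y gives the same grasp; the last joint's range is limited). The gripper opens to 85 mm and grips with 20 to 120 N. Pads are 22 mm wide; open, the fingers measure 114 mm over their backs; the gripper's body (76 mm by 85 mm) begins 54 mm behind the grasp point. The pads swing forward as they close: fully open they stand 13 mm farther back than shut.
Start: joints at [62.968, 19.595, 87.324, -0, 73.075, -8.365], TCP at [168.021, 497.407, 231.322] pointing down, gripper open.
Joint ranges: [-145.02, 145.02], [-44.19, 115.74], [2.07, 154.8], [-57.11, 237.11], [16.16, 152.29], [-177.93, 177.93]. Speed limits (degrees/s): [147.25, 147.25, 180, 180, 180, 180].

INTERFACE

Orientations are given as [roll, pitch, yaw] about the fixed x, y, z axes, in that order (R = Rz(yaw) Ry(pitch) Rx(roll)).
In Python, from workcell import manip gives the robot as it stands.
- The arm moves only by the shell command python3 -m crank 'ROWS' [FORCE]. ROWS is text: rows parted by semicolons, each of 7 numbers parted by spaces: the shift along the tool's x, y, z in cm, then the turn, a rotation vector about the tool's x, y, z in rad, then the finger opening in cm, from 0 to 8.54. In form: x y z rx ry rz claw; .... A call has 1 to 12 rows; each row is the pose to reach, as a shift and turn from the pose measured when the call began, along the tool's axes at that moment; what a row does not reach only later rows make up. A row lasts 1/8 s, in which the tool goes at most 62.5 mm and 10.7 degrees, less where a joint would pass 70% of its speed; a pose out of reach is approached as far as the arm can. A call with a gripper value outside its range is refused whole. The fingers move at their own pace and stop on an object; FORCE is the grip in N (left out, the last holds). Time passes only in rows, so rows that repeat a pose let the fingers close. It gives the time, the measured TCP pose, the force and the opening at its end, in the units of the state.
- manip.read_state(): the state, without advancing time (a new reading comes with each control period).
- manip.snapshot(name): name is "side" or "top"; returns the picture (384x512x3 uint8, blue, green, red); there is no depth.
- manip.camera_info(name): a dict with "camera_matrix" (3x3 intrinsics, pixels), "R" (3x3) and "t" (3): a world point X has camera coordinates R X + t. Camera axes: x right, y down, z forward; pixel columns grow to the right and rows downward; lengths in mm; the calibration is good to about 2 mm. A picture is of the moment at which its call begins. camera_info takes no time and is no camera call.
- manip.finish_job(): hands the job in, once; it reports no verdict.
The state is a dict: "clock": time; "q": joint angles; "qd": joint speeds; "joint_efforts": joint torques, N m; "position": TCP position; "eef_rot": TCP orientation; "wrist_force": force on the tool from outside, world axes, zero at the start; "ft_torque": the same for the moment, N m; "width": finger opening in mm.
Only numpy, scipy, OpenCV 4.12 (cv2) and the standard library are available. Lean on these libraries where they do the work, as an engineer would, in place of code of your own. Each camera call takes 0.05 s, during which the arm holds its last target.

TASK

Tidy up the weighing kit that is lying about. The two slotted steel discs go on the weight hanger with its stem through their slots, lying flat and centred, the larger disc underneath and the slots facing at least a quarter turn away from each other so that neither can slide off; the two brass check weights go upright into the wooden box, one in each bay; and the aluminium tin goes upright into the blue tray.

Things in the scene. Friction and masses are not known exactly. Their poses are not given: they have to be found in the camera images.
- disc_large: Larger slotted mass, loose: dark steel disc 56 mm in diameter, 14 mm thick, about 0.22 kg, lying flat, edges bevelled 1 mm. A straight slot 14 mm wide runs through its whole thickness from the rim to 7 mm beyond the centre. Origin: on the underside at the rim, in the middle of the slot's open mouth; the x axis points out of the mouth, z up, so the disc's centre is at x = -28 mm and the two sides to grip, square to the slot, are at x = -28, y = +-28 mm.
- disc_small: Smaller slotted mass, loose: bright steel disc 46 mm in diameter, 12 mm thick, about 0.12 kg, lying flat, edges bevelled 1 mm. Slot as in the larger one: 14 mm wide, from the rim to 7 mm beyond the centre. Origin: on the underside at the rim, in the middle of the slot's open mouth; x points out of the mouth, z up; the disc's centre is at x = -23 mm, the sides to grip at x = -23, y = +-23 mm.
- weight_200: Larger brass check weight, loose: upright cylinder with a knob on top, 30 mm in diameter, 42 mm high, about 0.2 kg (for contact it is a plain cylinder of that size over its whole height). Origin: centre of the underside, z up.
- weight_100: Smaller brass check weight, loose: upright cylinder with a knob on top, 24 mm in diameter, 34 mm high, about 0.1 kg (for contact a plain cylinder of that size over its whole height). Origin: centre of the underside, z up.
- tin: Round aluminium tin with a lid that stays on, loose: 54 mm in diameter, 30 mm high, about 45 g. Origin: centre of the underside, z up.
- hanger: Weight hanger on its stand, fixed to the bench: aluminium foot 90 mm in diameter and 12 mm high, column 16 mm thick, round carrying pan 36 mm in diameter whose flat top is 50 mm above the bench, and from the pan's centre an upright stem 6 mm thick and 45 mm long, tapered at the tip (tip 95 mm above the bench). It has no hook or knob on top: slotted discs can be lowered over the tip or slid in from the side. Origin: centre of the foot's underside, on the stem's axis, z up.
- weight_box: Low open wooden box, fixed to the bench: 60 mm (x) by 115 mm (y) by 18 mm high, walls 5 mm, inner floor 5 mm above the bench. A low divider makes two bays side by side along y, each 50 by 50 mm inside, centres at x = 0, y = +27.5 and -27.5 mm. Origin: centre of the underside, z up.
- tin_tray: Low open blue plastic tray, fixed to the bench: 96 by 96 mm, 14 mm high, walls 4 mm, inner floor 4 mm above the bench. Origin: centre of the underside, z up.

How it is judged:
By the outcome, as a careful person would: the job done as asked, in the order asked, and still so for the second after the job is handed in, with the robot touching nothing.
It also fails if it takes over 134 s, if anything falls off the work surface, if the arm or the gripper's body presses on something with over 40 N, if the wrist force passes 120 N, or if a joint passes its speed limit or range.

## Working session

There is one attempt and no reset: what is moved stays moved. The work goes in short steps, Python scripts to look and compute and a shell command to move; the robot and the scene stay as the last step left them, time stands still between calls to the robot, and variables do not carry over. Pictures are saved under pics/ and viewed, and the job is handed in when it is done.

```bash
ls; mkdir -p pics; python3 - <<'E'
from workcell import manip
import cv2
print(manip.read_state())
for n in ("side","top"):
    cv2.imwrite(f"pics/{n}0.png",manip.snapshot(n)); c=manip.camera_info(n); print(n,c)
E
```

```text
pics
{'clock': 0.0, 'q': array([ 6.29654020e+01,  1.96341160e+01,  8.73775665e+01,  1.98875784e-03,
        7.30740093e+01, -8.36751006e+00]), 'qd': array([ 0.07114785,  0.05476467,  0.03106102,  0.01057356, -0.01128043,
        0.08672334]), 'joint_efforts': array([-1.58756433e-03, -4.33693528e+01, -2.46003449e+01, -3.36909861e-04,
        7.96870241e-03,  1.46522888e-05]), 'position': array([167.84219873, 497.02689652, 230.64492803]), 'eef_rot': array([-9.00845029e+01,  1.43515350e-02, -1.86676789e+01]), 'wrist_force': array([0.21848758, 0.86534997, 0.09626209]), 'ft_torque': array([-0.03676872,  0.00436383, -0.02443626]), 'width': 85.36207652960252}
side {'camera_matrix': array([[447.64008545,   0.        , 252.10403607],
       [  0.        , 447.64008545, 180.6359877 ],
       [  0.        ,   0.        ,   1.        ]]), 'R': array([[-0.99980004,  0.01925775, -0.00538726],
       [ 0.01755703,  0.71638629, -0.69748293],
       [-0.00957259, -0.69743805, -0.71658114]]), 't': array([ 516.93655724,   -2.08179196, 1255.93112688])}
top {'camera_matrix': array([[350.8055503 ,   0.        , 253.47428788],
       [  0.        , 350.8055503 , 188.21280063],
       [  0.        ,   0.        ,   1.        ]]), 'R': array([[ 0.02336678, -0.9996817 ,  0.00951261],
       [-0.99634742, -0.02406846, -0.08193005],
       [ 0.08213292, -0.00756342, -0.99659268]]), 't': array([ -7.56521343, 528.04657014, 910.31616262])}
```

View pics/side0.png

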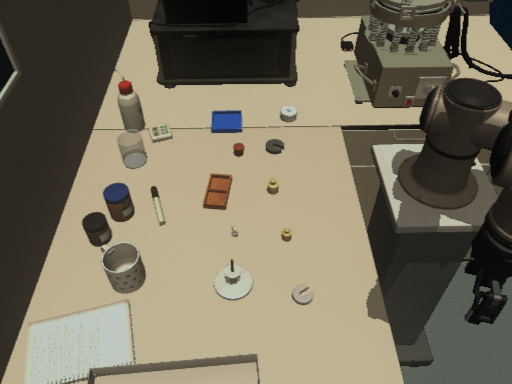

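View pics/top0.png

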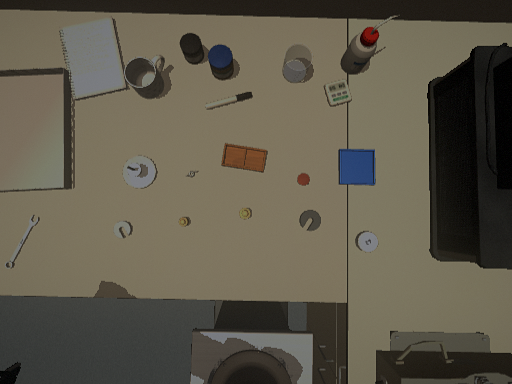

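The side and top pictures both show all the items. In the top view: large disc (310,220), small disc (123,229), weights (245,213) and (184,221), tin (367,241), hanger (139,172), box (244,158), tray (357,167). I'll enlarge these for measurement.

```bash
python3 - <<'E'
import cv2,numpy as np
t=cv2.imread("pics/top0.png"); s=cv2.imread("pics/side0.png")
def crops(im,cs,name,h=16,k=8):
    out=[]
    for (c,r) in cs:
        p=im[r-h-4:r+h+4,c-h-4:c+h+4]; p=cv2.resize(p,None,fx=k*32/40,fy=k*32/40,interpolation=cv2.INTER_CUBIC)
        p=np.clip(p.astype(float)*1.5,0,255).astype(np.uint8)
        cv2.putText(p,f"{c-h-4},{r-h-4}",(2,12),0,.4,(255,0,255),1);out.append(p[:255,:255])
    cv2.imwrite(name,np.vstack([np.hstack(out[:3]),np.hstack(out[3:6])]))
crops(t,[(310,220),(123,229),(245,213),(184,221),(367,241),(139,172)],"pics/tc.png")
crops(s,[(275,147),(303,295),(273,187),(287,234),(289,114),(233,275)],"pics/sc.png")
E
```

```text
(no output)
```

View pics/tc.png

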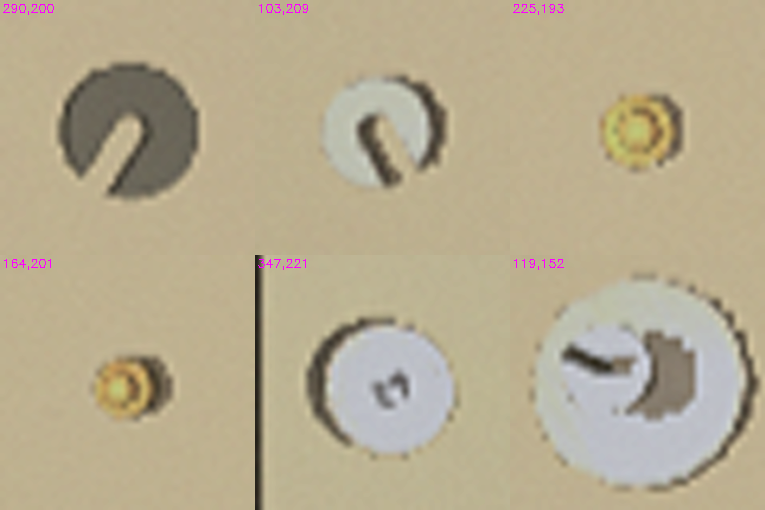

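View pics/sc.png

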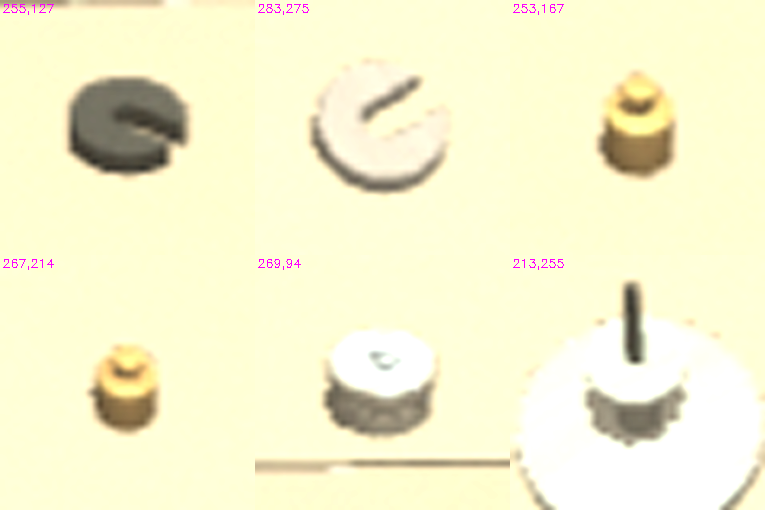

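```bash
cat > h.py <<'E'
import numpy as np,cv2
from workcell import manip
from scipy.spatial.transform import Rotation as Rn
C={n:manip.camera_info(n) for n in("side","top")}
def pix(n,X):
    c=C[n];p=np.atleast_2d(X)@c["R"].T+c["t"];p=p@c["camera_matrix"].T;return p[:,:2]/p[:,2:]
def ray(n,uv,z):
    c=C[n];d=c["R"].T@np.linalg.inv(c["camera_matrix"])@[uv[0],uv[1],1];o=-c["R"].T@c["t"]
    return (o+d*(z-o[2])/d[2])[:2]
def cp(o,x,y,k=6.4): return (o[0]+(x+.5)/k-.5,o[1]+(y+.5)/k-.5)
E
cat > m.py <<'E'
from h import *
T=dict(dl=((290,200),128,131,14),ds=((103,209),123,131.5,12),w2=((225,193),128,131,40),w1=((164,201),122,132,32),tin=((347,221),136,134,30),foot=((119,152),131,128,12),pan=((119,152),96,112,50))
S=dict(dl=((255,127),128,119,14),ds=((283,275),128,109,12),w2=((253,167),127,83,42),w1=((267,214),126,98,34),tin=((269,94),126,110,30),pan=((213,255),125,107,50),tip=((213,255),121,29,95))
for k,v in T.items(): print("top",k,ray("top",cp(*v[:3]),v[3]).round(1))
for k,v in S.items(): print("side",k,ray("side",cp(*v[:3]),v[3]).round(1))
print(ray("top",cp((119,152),58,97),95))
for n,o,z,a,b in(("top",(290,200),14,(130,124),(95,186)),("top",(103,209),12,(121,122),(151,178)),("side",(255,127),14,(120,112),(185,135)),("side",(283,275),12,(118,112),(185,90))):
    p=ray(n,cp(o,*a),z);q=ray(n,cp(o,*b),z);print(n,p.round(),q.round(),np.degrees(np.arctan2(*(q-p)[::-1])))
E
python3 m.py
```

```text
top dl [ 447.3 -146.4]
top ds [411.7 351.2]
top w2 [461.5  26.6]
top w1 [436.7 187.3]
top tin [ 395.1 -296.4]
top foot [566.3 313.3]
top pan [567.8 315.5]
side dl [ 446.9 -142.7]
side ds [411.  350.3]
side w2 [462.8  28.4]
side w1 [436.9 190. ]
side tin [ 395.5 -289.7]
side pan [567.2 318.3]
side tip [566.9 316.8]
[567.39674496 315.127516  ]
top [ 450. -147.] [ 424. -133.] 151.19199651310757
top [416. 352.] [393. 339.] -149.08228385670134
side [ 450. -148.] [ 421. -131.] 149.975941143568
side [415. 351.] [390. 343.] -161.51537183859674
```

```bash
python3 - <<'E'
import cv2,numpy as np
t=cv2.imread("pics/top0.png"); s=cv2.imread("pics/side0.png")
def c(im,x,y,w,h,k=5): return cv2.resize(im[y:y+h,x:x+w],(w*k,h*k),interpolation=cv2.INTER_CUBIC)
a=c(t,215,135,60,45); b=c(t,332,140,60,50);d=c(s,195,165,50,50);e=c(s,200,100,60,40)
out=np.zeros((520,620,3),np.uint8)
for im,(x,y) in((a,(0,0)),(b,(305,0)),(d,(0,255)),(e,(305,255))): out[y:y+im.shape[0],x:x+im.shape[1]]=im
cv2.imwrite("pics/box.png",np.clip(out*1.6,0,255).astype(np.uint8))
E
```

```text
(no output)
```

View pics/box.png

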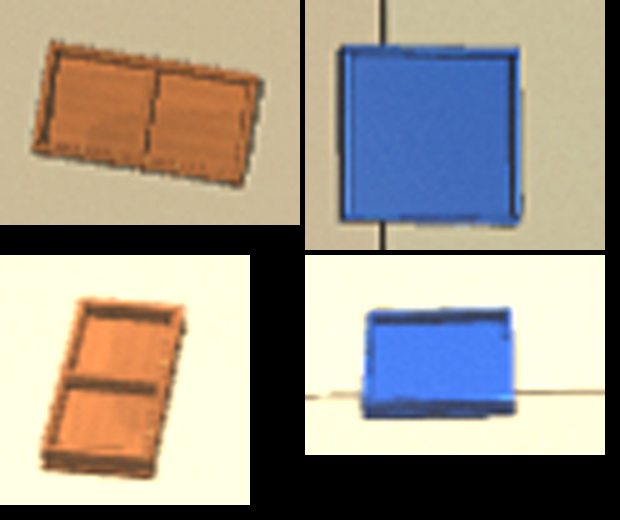

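```bash
cat > ov.py <<'E'
from h import *
b=[ray("top",cp((215,135),*p,5),18) for p in((52,42),(262,78),(243,186),(35,152))]
bc=np.mean(b,0);v=(b[0]+b[3]-b[1]-b[2]);byaw=np.degrees(np.arctan2(v[1],v[0]))-90
print("box",bc.round(1),byaw, np.linalg.norm(v)/2)
bs=[ray("side",cp((195,165),x,y-255,5),18) for x,y in((80,300),(185,308),(156,462),(42,453))]
print("box side",np.mean(bs,0).round(1))
t=[ray("top",cp((332,140),*p,5),14) for p in((37,46),(215,47),(213,221),(36,221))]
print("tray",np.mean(t,0).round(1),[np.linalg.norm(t[i]-t[i-1]).round(1) for i in range(4)], np.degrees(np.arctan2(*(t[0]-t[1]))))
ts=[ray("side",cp((200,100),x-305,y-255,5),14) for x,y in((370,310),(511,309),(515,402),(362,403))]
print("tray side",np.mean(ts,0).round(1))
def circ(x,y,z,r,n=60):
    a=np.linspace(0,2*np.pi,n);return np.c_[x+r*np.cos(a),y+r*np.sin(a),0*a+z]
def disc(x,y,yaw,r,z):
    a0=np.arcsin(7/r);a=np.linspace(a0,2*np.pi-a0,60);p=np.c_[r*np.cos(a),r*np.sin(a)]
    s=np.linspace(-np.pi/2,-3*np.pi/2,20);p=np.r_[p,np.c_[7*np.cos(s),7*np.sin(s)],p[:1]]
    th=np.radians(yaw);R=np.array([[np.cos(th),-np.sin(th)],[np.sin(th),np.cos(th)]])
    return np.c_[p@R.T+[x,y],np.full(len(p),z)]
E
cat > ov1.py <<'E'
from ov import *
M={"dl":[disc(447,-145,150.5,28,14)],"ds":[disc(411.5,350.8,-152,23,12)],"w2":[circ(462,27.3,36,15),circ(462,27.3,0,15)],
"w1":[circ(437,188.5,29,12),circ(437,188.5,0,12)],"tin":[circ(395.3,-293,30,27),circ(395.3,-293,0,27)],"h":[circ(567,316,12,45),circ(567,316,50,18),np.array([[567,316,50],[567,316,95]])]}
for n in("top","side"):
    im=cv2.imread(f"pics/{n}0.png");out=[]
    for k,ls in M.items():
        c=pix(n,ls[0]).mean(0).astype(int)-20;K=6.4
        p=cv2.resize(im[c[1]:c[1]+40,c[0]:c[0]+40],(256,256),interpolation=cv2.INTER_CUBIC)
        p=np.clip(p*(1.5 if n=="top" else 1.),0,255).astype(np.uint8)
        for l in ls:
            q=(pix(n,l)-c+.5)*K-.5;cv2.polylines(p,[q.round().astype(int)],False,(0,0,255),1)
        out.append(p)
    cv2.imwrite(f"pics/ov_{n}.png",np.vstack([np.hstack(out[:3]),np.hstack(out[3:])]))
E
python3 ov1.py
```

```text
box [610.6  31.8] -8.176265957588939 113.86322038048115
box side [610.4  38. ]
tray [ 594.9 -272.2] [np.float64(95.3), np.float64(96.8), np.float64(94.9), np.float64(95.5)] -1.1207915834434385
tray side [ 593.5 -270. ]
```

View pics/ov_top.png

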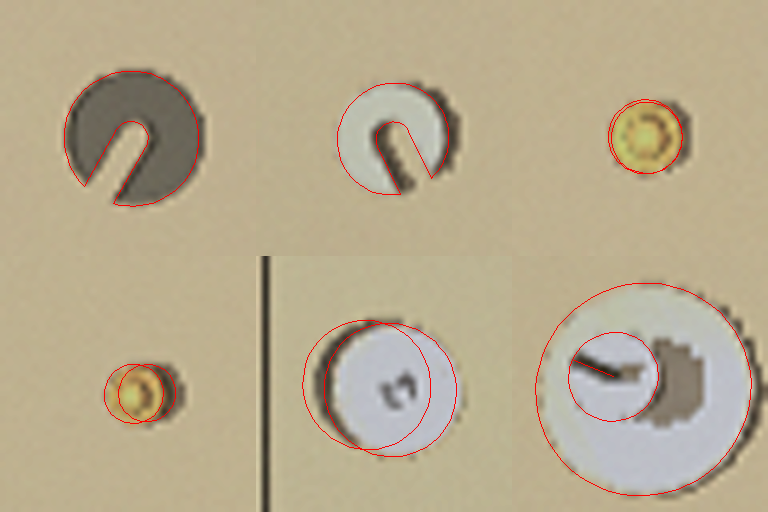

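View pics/ov_side.png

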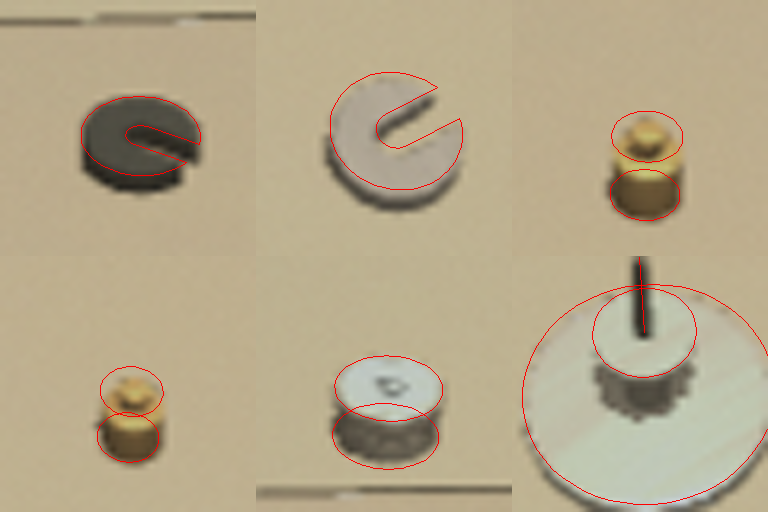

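```bash
cat >> h.py <<'E'
def rel(*ts):
    s=manip.read_state();p=s["position"];R=Rn.from_euler("xyz",s["eef_rot"],degrees=True)
    print("at",p.round(1),s["eef_rot"].round(1),"w",round(float(s["width"]),1),"F",s["wrist_force"].round(1),"t",s["clock"])
    for x,y,z,yaw in ts:
        d=R.inv().apply(np.array([x,y,z])-p)/10
        r=(R.inv()*Rn.from_euler("xyz",[-90,0,yaw],degrees=True)).as_rotvec()
        print((x,y,z,yaw),"->",d.round(2),r.round(3))
E
cat > ov2.py <<'E'
from ov import *
def box(x,y,yaw,lx,ly,z):
    p=np.array([[1,1],[1,-1],[-1,-1],[-1,1],[1,1]])*[lx/2,ly/2];th=np.radians(yaw)
    R=np.array([[np.cos(th),-np.sin(th)],[np.sin(th),np.cos(th)]]);return np.c_[p@R.T+[x,y],np.full(5,z)]
for n in("top","side"):
    im=cv2.imread(f"pics/{n}0.png");im=cv2.resize(im,None,fx=4,fy=4,interpolation=cv2.INTER_CUBIC)
    for l in(box(610.5,34,-8.2,60,115,18),box(594.5,-271.5,1,96,96,14),box(610.5,34,-8.2,60,115,0),box(594.5,-271.5,1,96,96,0)):
        cv2.polylines(im,[((pix(n,l)+.5)*4-.5).round().astype(int)],False,(0,255,255),1)
    o=im[500:820,840:1560] if n=="top" else im[420:860,750:1060]
    cv2.imwrite(f"pics/ovb_{n}.png",o)
E
python3 ov2.py
python3 -c "
from h import *
rel((430,300,200,-30),(447,-145,150,-29.5),(447,-145,60,-29.5))"
```

```text
box [610.6  31.8] -8.176265957588939 113.86322038048115
box side [610.4  38. ]
tray [ 594.9 -272.2] [np.float64(95.3), np.float64(96.8), np.float64(94.9), np.float64(95.5)] -1.1207915834434385
tray side [ 593.5 -270. ]
at [167.8 497.1 230.7] [-90.1   0.  -18.7] w 85.5 F [-0.2 -0.1  0.2] t 0.1
(430, 300, 200, -30) -> [ 31.15   3.08 -10.28] [ 0.001  0.198 -0.   ]
(447, -145, 150, -29.5) -> [ 47.     8.13 -51.89] [ 0.001  0.189 -0.   ]
(447, -145, 60, -29.5) -> [ 47.    17.13 -51.87] [ 0.001  0.189 -0.   ]
```

View pics/ovb_top.png

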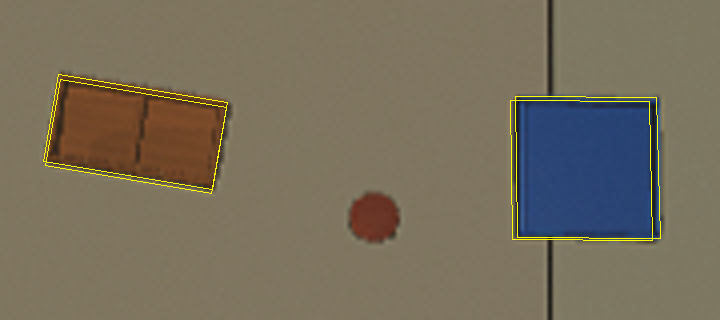

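View pics/ovb_side.png

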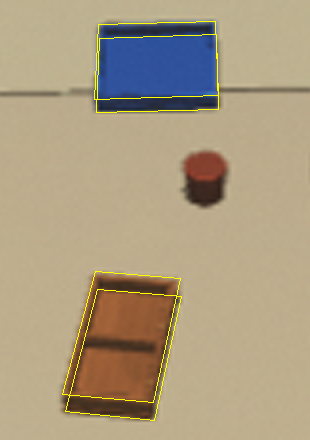

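```bash
python3 -m crank '31 3 -10.3 0 0.198 0 8.5;31 3 -10.3 0 0.198 0 8.5;31 3 -10.3 0 0.198 0 8.5;31 3 -10.3 0 0.198 0 8.5;31 3 -10.3 0 0.198 0 8.5;31 3 -10.3 0 0.198 0 8.5;47 8 -51.9 0 0.189 0 8.5;47 8 -51.9 0 0.189 0 8.5;47 8 -51.9 0 0.189 0 8.5;47 8 -51.9 0 0.189 0 8.5;47 8 -51.9 0 0.189 0 8.5;47 8 -51.9 0 0.189 0 8.5' 40; python3 -c "
from h import *
rel((447,-145,150,-29.5),(447,-145,60,-29.5))"
```

```text
clock: 1.6
position: [443.7, -73.2, 159.4]
eef_rot: [-90.1, -0.0, -29.4]
wrist_force: [0.4, -0.8, 0.7]
width: 84.5
at [443.7 -73.2 159.4] [-90.1  -0.  -29.4] w 84.5 F [ 0.4 -0.8  0.7] t 1.6
(447, -145, 150, -29.5) -> [ 3.82  0.94 -6.09] [0.001 0.001 0.   ]
(447, -145, 60, -29.5) -> [ 3.82  9.94 -6.08] [0.001 0.001 0.   ]
```

```bash
python3 -m crank '3.82 1 -6.09 0.001 0 0 8.5;3.82 1 -6.09 0.001 0 0 8.5;3.82 5 -6.09 0.001 0 0 8.5;3.82 8 -6.09 0.001 0 0 8.5;3.82 9.9 -6.09 0.001 0 0 8.5;3.82 9.9 -6.09 0.001 0 0 8.5;3.82 9.9 -6.09 0.001 0 0 8.5'; python3 - <<'E'
from h import *
rel((447,-145,0,-29.5))
for n in("top","side"):
    im=manip.snapshot(n); c=pix(n,[447,-145,20])[0].astype(int)
    p=im[c[1]-35:c[1]+35,c[0]-35:c[0]+35]
    cv2.imwrite(f"pics/g1{n}.png",cv2.resize(p,None,fx=6,fy=6,interpolation=cv2.INTER_CUBIC))
a=cv2.imread("pics/g1top.png");b=cv2.imread("pics/g1side.png");m=min(len(a),len(b));cv2.imwrite("pics/g1.png",np.clip(np.hstack([a[:m],b[:m]])[:,:840]*1.4,0,255)[:,::1].astype(np.uint8)[:, :800])
E
```

```text
clock: 2.48
position: [447.5, -144.4, 61.2]
eef_rot: [-90.0, -0.1, -29.4]
wrist_force: [0.5, 0.7, -0.5]
width: 84.9
at [ 447.5 -144.4   61.2] [-90.   -0.1 -29.4] w 84.9 F [ 0.5  0.7 -0.5] t 2.475
(447, -145, 0, -29.5) -> [-0.02  6.12 -0.08] [-0.     0.002  0.001]
```

View pics/g1.png

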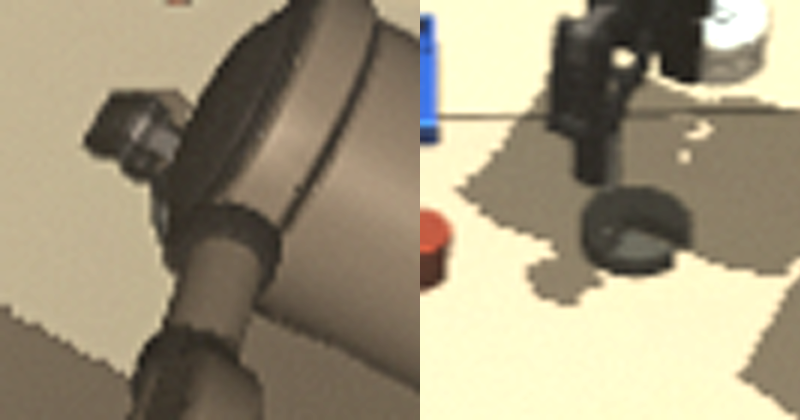

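The arm hides the disc from the top camera. In the side view it sits between the fingers, just below them. I'll lower to TCP z≈0 and close.

```bash
python3 -m crank '0 3 -0.05 0 0 0 8.5;0 5.5 -0.05 0 0 0 8.5;0 6.1 -0.05 0 0 0 8.5;0 6.2 -0.05 0 0 0 8.5;0 6.2 -0.05 0 0 0 8.5;0 6.2 -0.05 0 0 0 5;0 6.2 -0.05 0 0 0 5;0 6.2 -0.05 0 0 0 5;0 6.2 -0.05 0 0 0 5;0 6.2 -0.05 0 0 0 5;0 6.2 -0.05 0 0 0 5' 50; python3 - <<'E'
from h import *
rel((447,-145,0,-29.5))
im=manip.snapshot("side"); c=pix("side",[447,-145,20])[0].astype(int)
cv2.imwrite("pics/g2.png",cv2.resize(im[c[1]-35:c[1]+35,c[0]-35:c[0]+35],None,fx=7,fy=7,interpolation=cv2.INTER_CUBIC))
E
```

```text
clock: 3.95
position: [447.9, -145.6, 0.5]
eef_rot: [-90.0, -0.2, -29.4]
wrist_force: [-1.8, 0.1, 9.2]
width: 53.9
at [ 447.9 -145.6    0.5] [-90.   -0.2 -29.4] w 53.9 F [-1.8  0.1  9.2] t 3.95
(447, -145, 0, -29.5) -> [-0.1   0.04  0.01] [-0.     0.002  0.003]
```

View pics/g2.png

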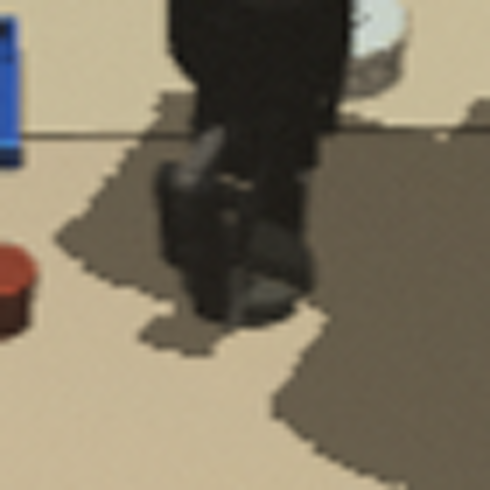

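```bash
python3 -m crank '0 -0.5 0 0 0 0 5;0 -1.5 0 0 0 0 5;0 -3 0 0 0 0 5;0 -5 0 0 0 0 5;0 -7 0 0 0 0 5;0 -10 0 0 0 0 5;0 -10 0 0 0 0 5;0 -10 0 0 0 0 5' 50; python3 - <<'E'
from h import *
rel((447,-145,0,-29.5))
im=manip.snapshot("side"); c=pix("side",[447,-145,100])[0].astype(int)
cv2.imwrite("pics/g3.png",cv2.resize(im[c[1]-35:c[1]+45,c[0]-35:c[0]+35],None,fx=7,fy=7,interpolation=cv2.INTER_CUBIC))
E
```

```text
clock: 5.0
position: [447.1, -145.2, 100.0]
eef_rot: [-90.0, -0.1, -29.4]
wrist_force: [-0.6, 0.4, -2.2]
width: 53.5
at [ 447.1 -145.2  100. ] [-90.   -0.1 -29.4] w 53.5 F [-0.6  0.4 -2.2] t 5.0
(447, -145, 0, -29.5) -> [-0.04 10.    0.01] [-0.     0.002  0.002]
```

View pics/g3.png

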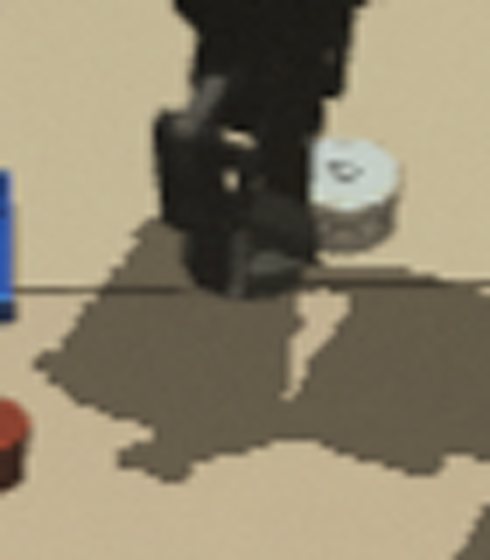

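```bash
python3 - <<'E'
from ov import *
s=manip.read_state();p=s["position"]
im=manip.snapshot("side"); c=pix("side",p+[0,0,10])[0].astype(int)-25
cr=im[c[1]:c[1]+50,c[0]:c[0]+50].astype(float)
cr=np.clip(255*(cr/255)**.4,0,255).astype(np.uint8)
K=11;a=cv2.resize(cr,None,fx=K,fy=K,interpolation=cv2.INTER_CUBIC);b=a.copy()
for z,col in((p[2]+1,(0,255,255)),(p[2]+15,(0,0,255))):
    q=(pix("side",disc(p[0],p[1],150.6,28,z))-c+.5)*K-.5;cv2.polylines(b,[q.round().astype(int)],False,col,1)
cv2.imwrite("pics/g4.png",cv2.resize(np.hstack([a,b]),(800,400)))
E
```

```text
box [610.6  31.8] -8.176265957588939 113.86322038048115
box side [610.4  38. ]
tray [ 594.9 -272.2] [np.float64(95.3), np.float64(96.8), np.float64(94.9), np.float64(95.5)] -1.1207915834434385
tray side [ 593.5 -270. ]
```

View pics/g4.png

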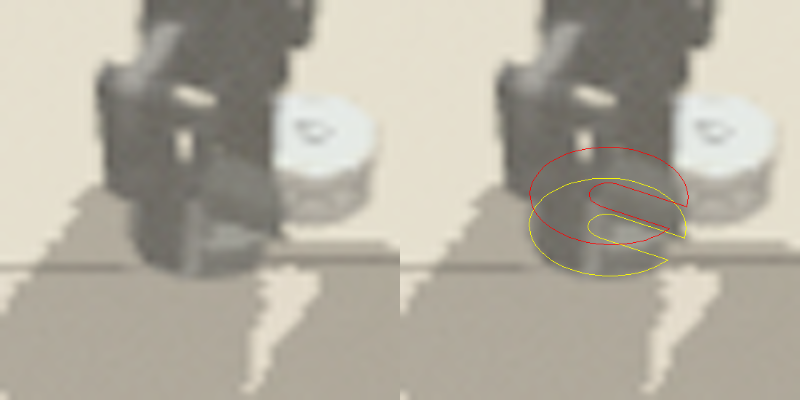

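Disc is held, level, with its centre at the TCP. Now to the hanger.

```bash
python3 -c "
from h import *
rel((480,-20,150,-29.5),(530,170,150,-29.5),(567,316,150,-29.5))"
```

```text
at [ 446.8 -145.1   99.4] [-90.   -0.1 -29.4] w 53.7 F [ 0.7  0.6 -2. ] t 5.1
(480, -20, 150, -29.5) -> [-3.25 -5.06 12.53] [-0.     0.002  0.001]
(530, 170, 150, -29.5) -> [-8.22 -5.06 31.53] [-0.     0.002  0.001]
(567, 316, 150, -29.5) -> [-12.16  -5.06  46.07] [-0.     0.002  0.001]
```

```bash
python3 -m crank '-0.5 -2 2 0 0 0 5;-1.8 -5 7 0 0 0 5;-3 -5 12 0 0 0 5;-4.5 -5 17 0 0 0 5;-5.8 -5 22 0 0 0 5;-7.1 -5 27 0 0 0 5;-8.5 -5 32 0 0 0 5;-9.7 -5 37 0 0 0 5;-11 -5 41.5 0 0 0 5;-12 -5 45 0 0 0 5;-12.16 -5 46.07 0 0 0 5;-12.16 -5 46.07 0 0 0 5'; cat > look.py <<'E'
from ov import *
import sys
def look(name,rad=28,yaw=150.6,zo=0,X=567,Y=316):
    s=manip.read_state();p=s["position"];o=[]
    for n in("side","top"):
        im=manip.snapshot(n); c=pix(n,[X,Y,p[2]])[0].astype(int)-[35,30]
        cr=im[c[1]:c[1]+70,c[0]:c[0]+70].astype(float)
        K=8;a=cv2.resize(np.clip(255*(cr/255)**.6,0,255).astype(np.uint8),None,fx=K,fy=K,interpolation=cv2.INTER_CUBIC)
        q=(pix(n,disc(p[0],p[1],yaw,rad,p[2]+zo))-c+.5)*K-.5;cv2.polylines(a,[q.round().astype(int)],False,(0,255,255),1)
        o.append(a[:560,:560])
    cv2.imwrite(name,cv2.resize(np.hstack(o),(800,400)))
E
python3 - <<'E'
from look import *
rel((567,316,102,-29.5)); look("pics/h1.png")
E
```

```text
clock: 6.6
position: [566.6, 315.9, 148.0]
eef_rot: [-90.1, 0.0, -29.4]
wrist_force: [0.2, 0.4, -2.2]
width: 53.7
box [610.6  31.8] -8.176265957588939 113.86322038048115
box side [610.4  38. ]
tray [ 594.9 -272.2] [np.float64(95.3), np.float64(96.8), np.float64(94.9), np.float64(95.5)] -1.1207915834434385
tray side [ 593.5 -270. ]
at [566.6 315.9 148. ] [-90.1   0.  -29.4] w 53.7 F [ 0.2  0.4 -2.2] t 6.6
(567, 316, 102, -29.5) -> [0.03 4.6  0.04] [ 0.002  0.002 -0.   ]
```

View pics/h1.png

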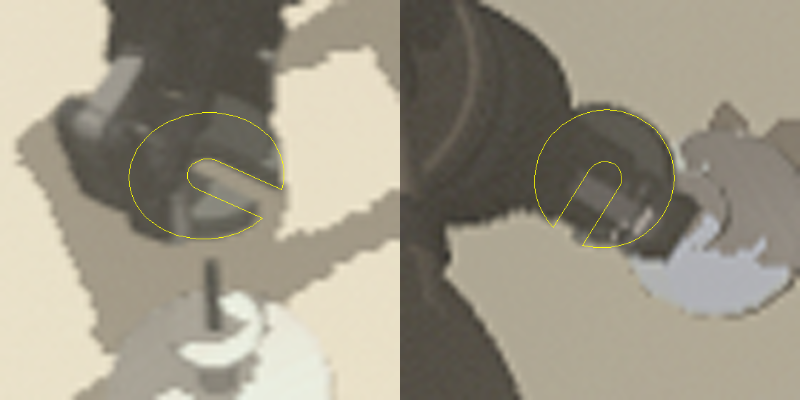

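```bash
python3 -m crank '0.03 2 0.04 0.001 0 0 5;0.03 3.5 0.04 0.001 0 0 5;0.03 4.4 0.04 0.001 0 0 5;0.03 4.7 0.04 0.001 0 0 5;0.03 4.7 0.04 0.001 0 0 5'; python3 - <<'E'
from look import *
rel((567,316,80,-29.5)); look("pics/h2.png")
E
```

```text
clock: 7.32
position: [567.4, 314.8, 101.9]
eef_rot: [-90.0, -0.0, -29.5]
wrist_force: [-0.6, -0.9, -2.2]
width: 53.7
box [610.6  31.8] -8.176265957588939 113.86322038048115
box side [610.4  38. ]
tray [ 594.9 -272.2] [np.float64(95.3), np.float64(96.8), np.float64(94.9), np.float64(95.5)] -1.1207915834434385
tray side [ 593.5 -270. ]
at [567.4 314.8 101.9] [-90.   -0.  -29.5] w 53.7 F [-0.6 -0.9 -2.2] t 7.325
(567, 316, 80, -29.5) -> [-0.09  2.19  0.08] [0.    0.001 0.001]
```

View pics/h2.png

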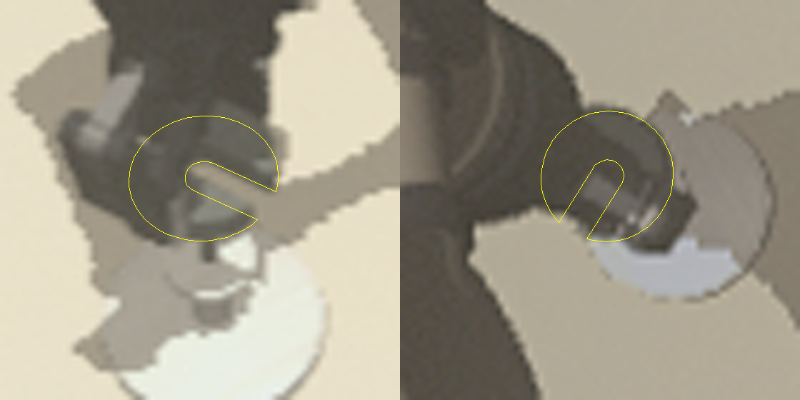

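```bash
python3 - <<'E'
from look import *
p=manip.read_state()["position"]
print(p,pix("side",[[567,316,95],[567,316,80],[567,316,50],[567,316,102],[567.4,314.8,102]]))
im=manip.snapshot("side");c=np.array([205,225]);K=10
a=cv2.resize(np.clip(255*(im[225:285,205:265]/255)**.6,0,255).astype(np.uint8),None,fx=K,fy=K,interpolation=cv2.INTER_CUBIC)
for l in(np.array([[567,316,50],[567,316,95]]),circ(567,316,50,18),circ(567,316,12,45),disc(p[0],p[1],150.5,28,p[2]),np.array([[p[0],p[1],p[2]],[p[0],p[1],p[2]+30]])):
    q=(pix("side",l)-c+.5)*K-.5;cv2.polylines(a,[q.round().astype(int)],False,(0,0,255),1)
cv2.imwrite("pics/h3.png",a)
E
```

```text
box [610.6  31.8] -8.176265957588939 113.86322038048115
box side [610.4  38. ]
tray [ 594.9 -272.2] [np.float64(95.3), np.float64(96.8), np.float64(94.9), np.float64(95.5)] -1.1207915834434385
tray side [ 593.5 -270. ]
[567.55053807 315.02819826 102.34845576] [[231.45551622 258.802519  ]
 [231.72085544 262.7531594 ]
 [232.23432316 270.39818957]
 [231.32965152 256.92851711]
 [231.15002325 256.46369177]]
```

View pics/h3.png

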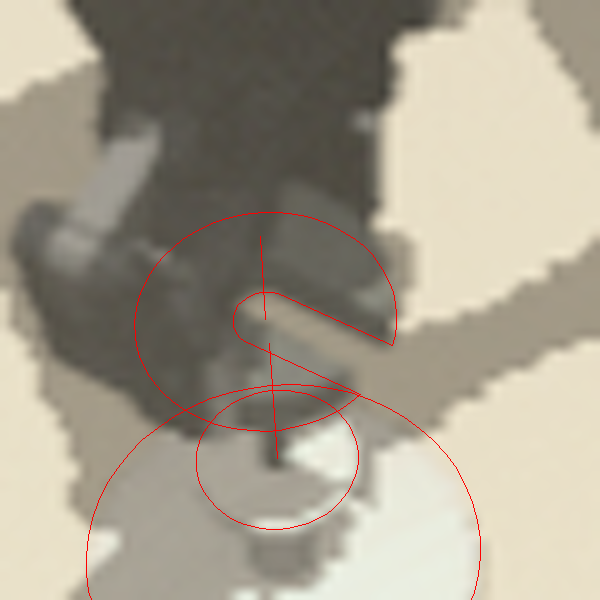

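Side view: the stem (col ≈232) lines up with the disc's slot end. Lowering over the tip, checking force part-way.

```bash
python3 -m crank '-0.05 0.5 0.08 0 0 0 5;-0.05 1 0.08 0 0 0 5;-0.05 1.5 0.08 0 0 0 5;-0.05 2 0.08 0 0 0 5;-0.05 2.2 0.08 0 0 0 5;-0.05 2.2 0.08 0 0 0 5'; python3 -c "
from h import *
rel((567,316,50.5,-29.5))"
```

```text
clock: 8.22
position: [567.5, 316.0, 80.2]
eef_rot: [-90.0, -0.1, -29.4]
wrist_force: [0.6, 0.4, -2.5]
width: 53.2
at [567.5 316.   80.2] [-90.   -0.1 -29.4] w 53.2 F [ 0.6  0.4 -2.5] t 8.225
(567, 316, 50.5, -29.5) -> [-0.05  2.97 -0.02] [-0.     0.001  0.001]
```

```bash
python3 -m crank '-0.05 0.7 0 0 0 0 5;-0.05 1.4 0 0 0 0 5;-0.05 2.1 0 0 0 0 5;-0.05 2.6 0 0 0 0 5;-0.05 2.8 0 0 0 0 5;-0.05 2.9 0 0 0 0 5;-0.05 2.9 0 0 0 0 5'; python3 - <<'E'
from look import *
rel((567,316,50,-29.5)); look("pics/h4.png")
E
```

```text
clock: 9.1
position: [567.2, 316.2, 51.3]
eef_rot: [-90.0, -0.1, -29.4]
wrist_force: [0.2, -0.3, -1.7]
width: 53.5
box [610.6  31.8] -8.176265957588939 113.86322038048115
box side [610.4  38. ]
tray [ 594.9 -272.2] [np.float64(95.3), np.float64(96.8), np.float64(94.9), np.float64(95.5)] -1.1207915834434385
tray side [ 593.5 -270. ]
at [567.2 316.2  51.3] [-90.   -0.1 -29.4] w 53.5 F [ 0.2 -0.3 -1.7] t 9.1
(567, 316, 50, -29.5) -> [-0.    0.13 -0.03] [-0.     0.001  0.001]
```

View pics/h4.png

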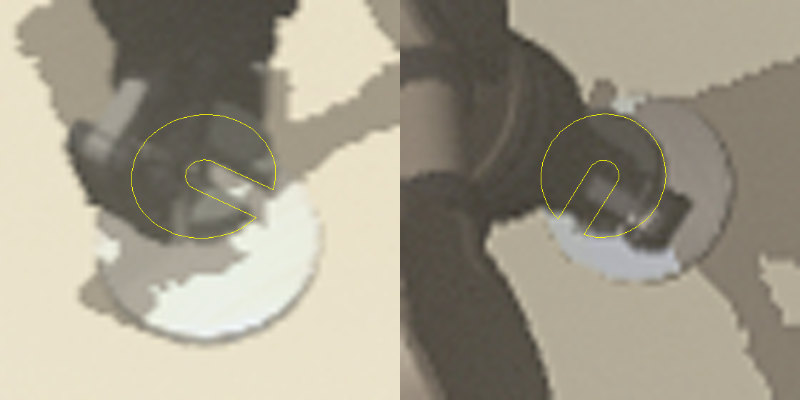

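Nearly down (no load change yet). I'll lower gently to contact.

```bash
python3 -m crank '0 0.1 0 0 0 0 5;0 0.15 0 0 0 0 5;0 0.15 0 0 0 0 5' && python3 -m crank '0 0.05 0 0 0 0 5;0 0.1 0 0 0 0 5'
```

```text
clock: 9.57
position: [567.3, 316.3, 50.5]
eef_rot: [-89.9, -0.1, -29.4]
wrist_force: [-1.5, -0.6, 4.5]
width: 53.9
clock: 9.82
position: [567.4, 316.4, 50.5]
eef_rot: [-89.9, -0.1, -29.4]
wrist_force: [-4.7, -2.6, 11.2]
width: 53.6
```

```bash
python3 -m crank '0 -0.1 0 0 0 0 5;0 -0.1 0 0 0 0 6;0 -0.1 0 0 0 0 7;0 -0.1 0 0 0 0 8.5;0 -0.1 0 0 0 0 8.5;0 -0.1 0 0 0 0 8.5;0 -2 0 0 0 0 8.5;0 -5 0 0 0 0 8.5;0 -9 0 0 0 0 8.5;0 -12 0 0 0 0 8.5;0 -14 0 0 0 0 8.5;0 -14 0 0 0 0 8.5' ; python3 -c "
from h import *
rel((480,370,190,-90),(411.5,350.8,150,-152))"
```

```text
clock: 11.32
position: [568.0, 316.8, 193.8]
eef_rot: [-89.7, -0.3, -29.4]
wrist_force: [-0.9, -0.8, -0.9]
width: 85.1
at [568.  316.8 193.8] [-89.7  -0.3 -29.4] w 85.1 F [-0.9 -0.8 -0.9] t 11.325
(480, 370, 190, -90) -> [-10.28   0.32   0.31] [-0.008  1.057  0.002]
(411.5, 350.8, 150, -152) -> [-15.33   4.27  -4.75] [-0.009  2.139 -0.003]
```

```bash
python3 -m crank '-4 1 0 0 0.18 0 8.5;-8 2 -1 0 0.36 0 8.5;-11 3 -2 0 0.54 0 8.5;-14 4 -3 0 0.72 0 8.5;-15.3 4 -4.7 0 0.9 0 8.5;-15.3 4 -4.7 0 1.1 0 8.5;-15.3 4 -4.7 0 1.3 0 8.5;-15.3 4 -4.7 0 1.5 0 8.5;-15.3 4 -4.7 0 1.7 0 8.5;-15.3 4 -4.7 0 1.9 0 8.5;-15.3 4 -4.7 0 2.1 0 8.5;-15.3 4 -4.7 -0.009 2.14 0 8.5'; python3 - <<'E'
from look import *
rel((411.5,350.8,60,-152),(411.5,350.8,1,-152)); look("pics/s1.png",23,-152,12)
im=manip.snapshot("side")
cv2.imwrite("pics/s2.png",cv2.resize(im[235:295,200:260],None,fx=9,fy=9,interpolation=cv2.INTER_CUBIC))
E
```

```text
clock: 12.82
position: [411.4, 350.8, 152.0]
eef_rot: [-90.1, -0.0, -152.3]
wrist_force: [1.0, -0.1, 0.3]
width: 85.1
box [610.6  31.8] -8.176265957588939 113.86322038048115
box side [610.4  38. ]
tray [ 594.9 -272.2] [np.float64(95.3), np.float64(96.8), np.float64(94.9), np.float64(95.5)] -1.1207915834434385
tray side [ 593.5 -270. ]
at [411.4 350.8 152. ] [ -90.1   -0.  -152.3] w 85.1 F [ 1.  -0.1  0.3] t 12.825
(411.5, 350.8, 60, -152) -> [-0.02  9.2   0.03] [ 0.002 -0.005  0.   ]
(411.5, 350.8, 1, -152) -> [-0.02 15.1   0.04] [ 0.002 -0.005  0.   ]
```

View pics/s2.png

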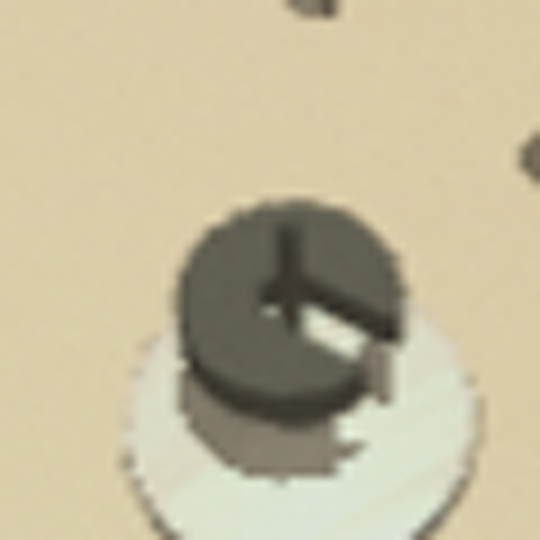

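The large disc lies flat on the pan and the stem (289,300 in the crop) is at the disc's centre. Now down to the small disc.

```bash
python3 -m crank '0 5 0.03 0 0 0 8.5;0 9.2 0.03 0 0 0 8.5;0 12 0.03 0 0 0 8.5;0 14.3 0.03 0 0 0 8.5;0 15.2 0.03 0 0 0 8.5;0 15.2 0.03 0 0 0 8.5;0 15.2 0.03 0 0 0 4;0 15.2 0.03 0 0 0 4;0 15.2 0.03 0 0 0 4;0 15.2 0.03 0 0 0 4;0 15.2 0.03 0 0 0 4;0 15.2 0.03 0 0 0 4' 50; python3 -m crank '0 0 0 0 0 0 4;0 -1 0 0 0 0 4;0 -3 0 0 0 0 4;0 -6 0 0 0 0 4;0 -10 0 0 0 0 4;0 -13 0 0 0 0 4;0 -13 0 0 0 0 4;0 -13 0 0 0 0 4'; python3 - <<'E'
from look import *
rel((567,316,150,-29.5)); look("pics/s3.png",23,-152,0,411,351)
E
```

```text
clock: 14.48
position: [412.1, 351.3, 1.5]
eef_rot: [-90.1, 0.1, -151.9]
wrist_force: [-1.2, -1.1, 6.0]
width: 44.0
clock: 15.48
position: [411.5, 350.5, 130.8]
eef_rot: [-90.1, 0.0, -151.9]
wrist_force: [0.9, -0.0, -1.9]
width: 43.9
box [610.6  31.8] -8.176265957588939 113.86322038048115
box side [610.4  38. ]
tray [ 594.9 -272.2] [np.float64(95.3), np.float64(96.8), np.float64(94.9), np.float64(95.5)] -1.1207915834434385
tray side [ 593.5 -270. ]
at [411.5 350.5 130.8] [ -90.1    0.  -151.9] w 43.9 F [ 0.9 -0.  -1.9] t 15.475
(567, 316, 150, -29.5) -> [-12.1   -1.94  10.36] [ 0.    -2.137 -0.003]
```

View pics/s3.png

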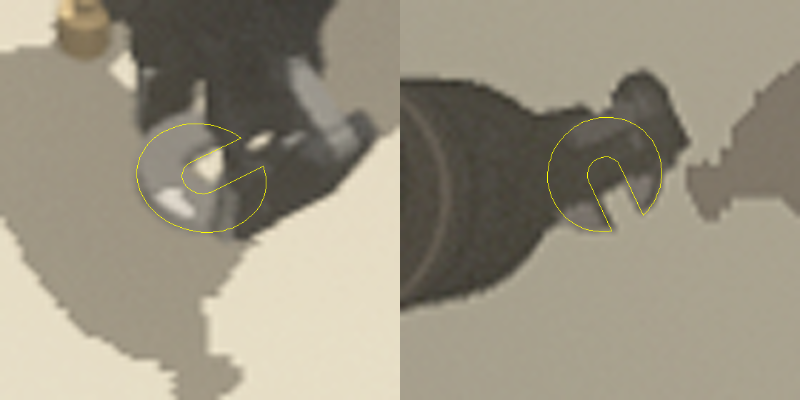

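Held; in both views the disc matches its overlay. Moving to the hanger while turning it.

```bash
python3 -m crank '0 -1 0 0 -0.18 0 4;-1 -2 1 0 -0.36 0 4;-2 -3 2 0 -0.54 0 4;-3.5 -3 3 0 -0.72 0 4;-5 -3 4.2 0 -0.9 0 4;-6.3 -3 5.3 0 -1.08 0 4;-7.6 -3 6.5 0 -1.26 0 4;-9 -3 7.7 0 -1.44 0 4;-10 -3 8.7 0 -1.62 0 4;-11 -3 9.5 0 -1.8 0 4;-12 -3 10.3 0 -1.97 0 4;-12.1 -3 10.36 0 -2.1 0 4'; python3 -c "
from h import *
rel((567,316,115,-29.5))"
```

```text
clock: 17.08
position: [567.1, 315.2, 157.8]
eef_rot: [-90.1, 0.2, -31.4]
wrist_force: [0.5, 0.2, -1.0]
width: 43.5
at [567.1 315.2 157.8] [-90.1   0.2 -31.4] w 43.5 F [ 0.5  0.2 -1. ] t 17.075
(567, 316, 115, -29.5) -> [-0.03  4.28  0.07] [ 0.002 -0.033 -0.004]
```

```bash
python3 -m crank '-0.03 2 0.07 0.002 -0.02 -0.004 4;-0.03 3.5 0.07 0.002 -0.033 -0.004 4;-0.03 4.2 0.07 0.002 -0.033 -0.004 4;-0.03 4.3 0.07 0.002 -0.033 -0.004 4;-0.03 4.3 0.07 0.002 -0.033 -0.004 4'; python3 - <<'E'
from look import *
rel((567,316,90,-29.5)); 
p=manip.read_state()["position"]
o=[]
for n,c in(("side",(205,220)),("top",(105,145))):
    im=manip.snapshot(n);c=np.array(c);K=8
    a=cv2.resize(np.clip(255*(im[c[1]:c[1]+50,c[0]:c[0]+50]/255)**.6,0,255).astype(np.uint8),None,fx=K,fy=K,interpolation=cv2.INTER_CUBIC)
    for l in(np.array([[567,316,50],[567,316,95]]),disc(p[0],p[1],-29.5,23,p[2]),disc(p[0],p[1],-29.5,23,p[2]+12)):
        q=(pix(n,l)-c+.5)*K-.5;cv2.polylines(a,[q.round().astype(int)],False,(0,0,255),1)
    o.append(a)
cv2.imwrite("pics/s4.png",np.hstack(o))
E
```

```text
clock: 17.7
position: [567.3, 316.1, 115.3]
eef_rot: [-90.0, -0.1, -29.5]
wrist_force: [-0.7, 0.4, -1.5]
width: 43.3
box [610.6  31.8] -8.176265957588939 113.86322038048115
box side [610.4  38. ]
tray [ 594.9 -272.2] [np.float64(95.3), np.float64(96.8), np.float64(94.9), np.float64(95.5)] -1.1207915834434385
tray side [ 593.5 -270. ]
at [567.3 316.1 115.3] [-90.   -0.1 -29.5] w 43.3 F [-0.7  0.4 -1.5] t 17.7
(567, 316, 90, -29.5) -> [-0.02  2.53 -0.03] [-0.001  0.     0.001]
```

View pics/s4.png

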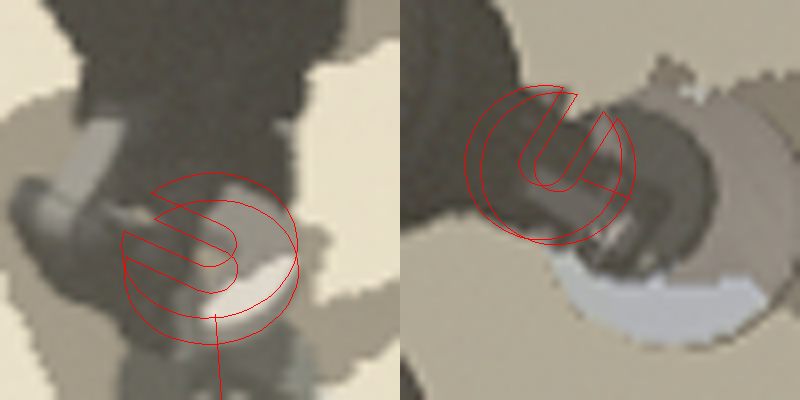

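The lit crescent matches the upper rim of the overlay, so the grasp is as expected. Lowering.

```bash
python3 -m crank '-0.02 0.7 -0.02 0 0 0 4;-0.02 1.4 -0.02 0 0 0 4;-0.02 2 -0.02 0 0 0 4;-0.02 2.5 -0.02 0 0 0 4;-0.02 3 -0.02 0 0 0 4;-0.02 3.2 -0.02 0 0 0 4' && python3 -c "
from h import *
rel((567,316,66,-29.5))"
```

```text
clock: 18.55
position: [567.0, 316.0, 83.1]
eef_rot: [-90.0, -0.0, -29.5]
wrist_force: [0.4, 0.9, -1.3]
width: 43.4
at [567.  316.   83.1] [-90.   -0.  -29.5] w 43.4 F [ 0.4  0.9 -1.3] t 18.55
(567, 316, 66, -29.5) -> [-0.    1.71 -0.  ] [-0.001  0.     0.001]
```

```bash
python3 -m crank '0 0.5 0 0 0 0 4;0 1 0 0 0 0 4;0 1.4 0 0 0 0 4;0 1.6 0 0 0 0 4;0 1.67 0 0 0 0 4;0 1.67 0 0 0 0 4' && python3 -m crank '0 0.05 0 0 0 0 4;0 0.1 0 0 0 0 4;0 0.1 0 0 0 0 4'
```

```text
clock: 19.3
position: [567.1, 316.1, 66.5]
eef_rot: [-90.0, -0.1, -29.5]
wrist_force: [0.3, -0.1, -1.4]
width: 44.0
clock: 19.68
position: [567.2, 316.1, 65.6]
eef_rot: [-89.9, -0.1, -29.5]
wrist_force: [-0.7, 0.3, -1.1]
width: 43.4
```

```bash
python3 -m crank '0 0.06 0 0 0 0 4;0 0.06 0 0 0 0 4'&& python3 -m crank '0 0.05 0 0 0 0 4;0 0.05 0 0 0 0 4'
```

```text
clock: 19.92
position: [567.2, 316.1, 65.5]
eef_rot: [-89.9, -0.1, -29.5]
wrist_force: [-1.9, -1.1, 4.5]
width: 43.5
clock: 20.18
position: [567.2, 316.1, 65.5]
eef_rot: [-89.9, -0.1, -29.5]
wrist_force: [-2.8, -0.8, 5.4]
width: 43.7
```

```bash
python3 -m crank '0 -0.1 0 0 0 0 4.4;0 -0.1 0 0 0 0 5;0 -0.1 0 0 0 0 6;0 -0.1 0 0 0 0 8.5;0 -0.1 0 0 0 0 8.5;0 -0.1 0 0 0 0 8.5;0 -2 0 0 0 0 8.5;0 -5 0 0 0 0 8.5;0 -9 0 0 0 0 8.5;0 -12 0 0 0 0 8.5;0 -12 0 0 0 0 8.5;0 -12 0 0 0 0 8.5' ; python3 -c "
from h import *
rel((500,150,170,-29.5),(462,27.3,130,-29.5),(462,27.3,15,-29.5))"
```

```text
clock: 21.68
position: [566.4, 315.8, 184.4]
eef_rot: [-90.0, -0.0, -29.5]
wrist_force: [0.6, -0.4, 0.2]
width: 85.0
at [566.4 315.8 184.4] [-90.   -0.  -29.5] w 85.0 F [ 0.6 -0.4  0.2] t 21.675
(500, 150, 170, -29.5) -> [  2.38   1.44 -17.71] [-0.     0.     0.001]
(462, 27.3, 130, -29.5) -> [  5.11   5.44 -30.26] [-0.     0.     0.001]
(462, 27.3, 15, -29.5) -> [  5.1   16.94 -30.26] [-0.     0.     0.001]
```

Now weight_200, with the jaws turned to the box's x direction (yaw −99), gripping 17 mm up so that the fingers clear the box walls.

```bash
python3 -m crank '1.5 1 -6 0 0.18 0 8.5;2 1.4 -12 0 0.36 0 8.5;2.5 1.5 -18 0 0.54 0 8.5;4 2.5 -24 0 0.72 0 8.5;5 4 -29 0 0.9 0 8.5;5.1 5.4 -30.26 0 1.08 0 8.5;5.1 5.4 -30.26 0 1.21 0 8.5;5.1 5.4 -30.26 0 1.213 0 8.5;5.1 5.4 -30.26 0 1.213 0 8.5'; python3 - <<'E'
from h import *
rel((462,27.3,60,-99),(462,27.3,17,-99))
s=manip.snapshot("side");t=manip.snapshot("top")
a=cv2.resize(s[235:295,205:265],(400,400),interpolation=cv2.INTER_CUBIC);b=cv2.resize(s[140:210,240:310],(400,400),interpolation=cv2.INTER_CUBIC)
cv2.imwrite("pics/w1.png",np.hstack([a,b]))
cv2.imwrite("pics/w1t.png",cv2.resize(t[145:205,105:165],(480,480),interpolation=cv2.INTER_CUBIC))
E
```

```text
clock: 22.8
position: [461.6, 27.5, 129.9]
eef_rot: [-90.0, -0.0, -98.8]
wrist_force: [-0.3, -0.1, 0.4]
width: 84.7
at [461.6  27.5 129.9] [-90.   -0.  -98.8] w 84.7 F [-0.3 -0.1  0.4] t 22.8
(462, 27.3, 60, -99) -> [0.01 6.99 0.05] [0.001 0.003 0.   ]
(462, 27.3, 17, -99) -> [1.000e-02 1.129e+01 5.000e-02] [0.001 0.003 0.   ]
```

View pics/w1.png

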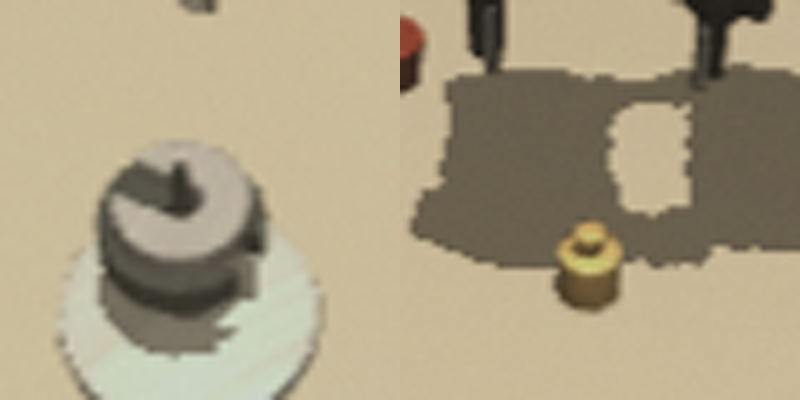

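View pics/w1t.png

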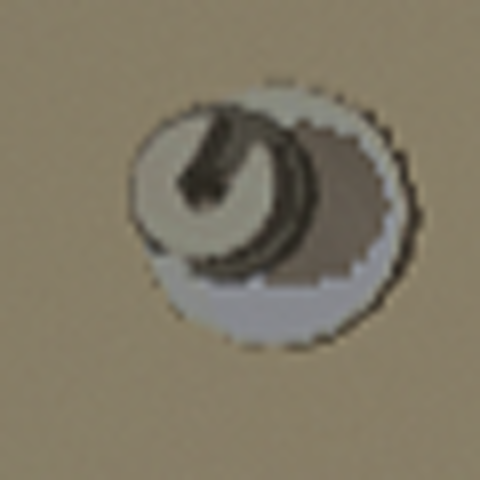

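Both discs are flat and centred on the stem, with slots opposed (large to lower right, small to upper left in the side view). Weight_200 stands midway between the fingers (590,265).

```bash
python3 -m crank '0 5 0.05 0 0 0 8.5;0 8 0.05 0 0 0 8.5;0 10.5 0.05 0 0 0 8.5;0 11.3 0.05 0 0 0 8.5;0 11.3 0.05 0 0 0 8.5;0 11.3 0.05 0 0 0 2;0 11.3 0.05 0 0 0 2;0 11.3 0.05 0 0 0 2;0 11.3 0.05 0 0 0 2;0 11.3 0.05 0 0 0 2;0 11.3 0.05 0 0 0 2;0 11.3 0.05 0 0 0 2' 50;  python3 -m crank '0 0 0 0 0 0 2;0 0 0 0 0 0 2;0 0 0 0 0 0 2;0 -1 0 0 0 0 2;0 -3 0 0 0 0 2;0 -6 0 0 0 0 2;0 -6 0 0 0 0 2';python3 - <<'E'
from h import *
rel((614.8,60.2,78,-99),(606,6,78,-99))
s=manip.snapshot("side")
cv2.imwrite("pics/w2.png",cv2.resize(s[130:200,230:300],(500,500),interpolation=cv2.INTER_CUBIC))
E
```

```text
clock: 24.4
position: [462.6, 27.5, 17.9]
eef_rot: [-89.9, -0.0, -98.9]
wrist_force: [-0.7, 0.1, 6.9]
width: 28.6
clock: 25.28
position: [464.0, 27.3, 79.9]
eef_rot: [-89.7, 0.0, -98.9]
wrist_force: [1.2, -0.6, -1.9]
width: 28.8
at [464.   27.3  79.9] [-89.7   0.  -98.9] w 28.8 F [ 1.2 -0.6 -1.9] t 25.275
(614.8, 60.2, 78, -99) -> [-5.57  0.28 14.39] [-0.006  0.002 -0.   ]
(606, 6, 78, -99) -> [-0.08  0.28 14.36] [-0.006  0.002 -0.   ]
```

View pics/w2.png

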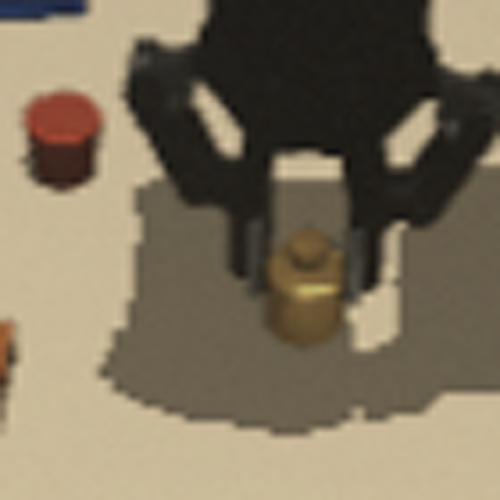

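```bash
python3 -m crank '-1 0 3 -0.003 0 0 2;-2.5 0 6.5 -0.006 0 0 2;-4 0 10 -0.006 0 0 2;-5 0 13 -0.006 0 0 2;-5.5 0 14.2 -0.006 0 0 2;-5.57 0 14.39 -0.006 0 0 2;-5.57 0 14.39 -0.006 0 0 2;-5.57 2 14.39 -0.006 0 0 2;-5.57 2.5 14.39 -0.006 0 0 2;-5.57 2.5 14.39 -0.006 0 0 2';python3 - <<'E'
from h import *
rel((614.8,60.2,22.5,-99))
o=[]
for n,(x,y) in(("side",(180,150)),("top",(215,125))):
    o.append(cv2.resize(manip.snapshot(n)[y:y+60,x:x+60],(400,400),interpolation=cv2.INTER_CUBIC))
cv2.imwrite("pics/w3.png",np.hstack(o))
E
```

```text
clock: 26.58
position: [613.3, 60.2, 53.9]
eef_rot: [-90.2, -0.0, -98.9]
wrist_force: [-0.2, -0.1, -1.1]
width: 28.7
at [613.3  60.2  53.9] [-90.2  -0.  -98.9] w 28.7 F [-0.2 -0.1 -1.1] t 26.575
(614.8, 60.2, 22.5, -99) -> [-0.03  3.14  0.16] [0.004 0.002 0.   ]
```

View pics/w3.png

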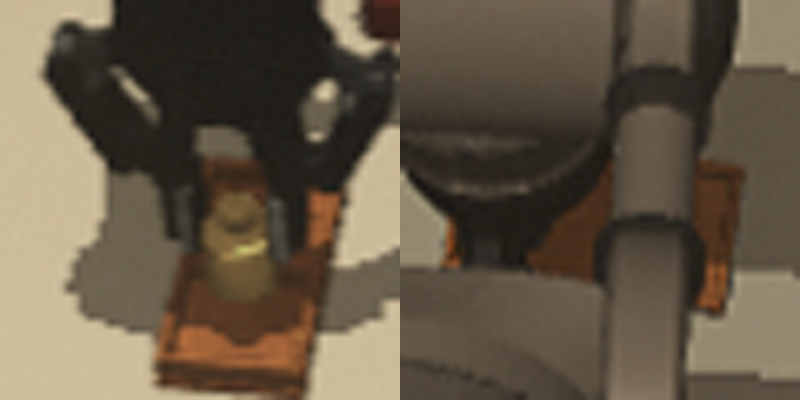

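```bash
python3 - <<'E'
from ov import *
im=manip.snapshot("side");c=np.array((180,150));K=8
a=cv2.resize(im[150:215,180:245],None,fx=K,fy=K,interpolation=cv2.INTER_CUBIC)
for l in(circ(614.5,60.2,5,15),):
    q=(pix("side",l)-c+.5)*K-.5;cv2.polylines(a,[q.round().astype(int)],False,(255,0,255),1)
cv2.imwrite("pics/w4.png",a)
E
```

```text
box [610.6  31.8] -8.176265957588939 113.86322038048115
box side [610.4  38. ]
tray [ 594.9 -272.2] [np.float64(95.3), np.float64(96.8), np.float64(94.9), np.float64(95.5)] -1.1207915834434385
tray side [ 593.5 -270. ]
```

View pics/w4.png

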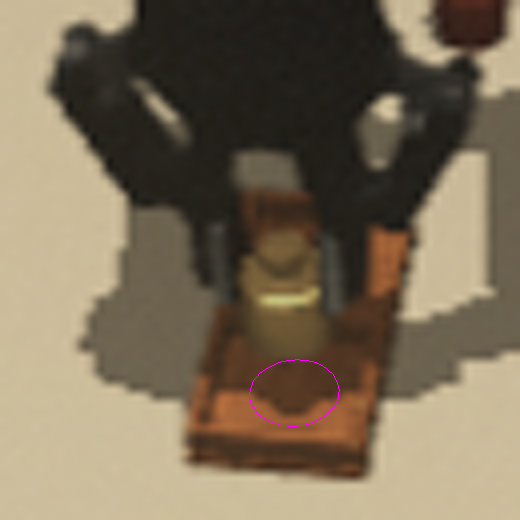

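The predicted footprint (ellipse at 295,392 in the crop) falls inside the near bay. Lowering.

```bash
python3 -m crank '0 0.8 0.1 0.004 0 0 2;0 1.6 0.13 0.004 0 0 2;0 2.4 0.13 0.004 0 0 2;0 2.9 0.13 0.004 0 0 2;0 3 0.13 0.004 0 0 2;0 3 0.13 0.004 0 0 2' && python3 -m crank '0 0.05 0 0 0 0 2;0 0.1 0 0 0 0 2;0 0.15 0 0 0 0 2'
```

```text
clock: 27.48
position: [615.5, 60.0, 24.9]
eef_rot: [-89.8, 0.0, -98.9]
wrist_force: [-0.4, 0.9, -2.0]
width: 28.8
clock: 27.85
position: [615.6, 60.1, 23.5]
eef_rot: [-89.8, 0.0, -98.9]
wrist_force: [-0.5, 0.4, -2.2]
width: 28.2
```

```bash
python3 -m crank '0 0.06 0 0 0 0 2;0 0.1 0 0 0 0 2' && python3 -m crank '0 0.03 0 0 0 0 2;0 0.05 0 0 0 0 2'
```

```text
clock: 28.1
position: [615.6, 60.0, 23.0]
eef_rot: [-89.8, 0.0, -98.9]
wrist_force: [-1.8, -0.1, 4.7]
width: 28.4
clock: 28.35
position: [615.7, 60.1, 22.9]
eef_rot: [-89.8, 0.0, -98.9]
wrist_force: [-3.1, -0.1, 6.4]
width: 28.4
```

Contact at the box floor height (17.9+5). Release.

```bash
python3 -m crank '0 -0.05 0 0 0 0 3;0 -0.1 0 0 0 0 4;0 -0.1 0 0 0 0 6;0 -0.1 0 0 0 0 8.5;0 -0.1 0 0 0 0 8.5;0 -1 0 0 0 0 8.5;0 -4 0 0 0 0 8.5;0 -8 0 0 0 0 8.5;0 -10 0 0 0 0 8.5;0 -10 0 0 0 0 8.5' ; python3 -c "
from h import *
rel((437,188.5,110,-99),(437,188.5,16,-99))"
```

```text
clock: 29.6
position: [616.5, 60.1, 125.3]
eef_rot: [-89.6, 0.0, -98.9]
wrist_force: [0.1, 0.1, -0.8]
width: 85.1
at [616.5  60.1 125.3] [-89.6   0.  -98.9] w 85.1 F [ 0.1  0.1 -0.8] t 29.6
(437, 188.5, 110, -99) -> [ -9.92   1.39 -19.72] [-0.008  0.003 -0.001]
(437, 188.5, 16, -99) -> [ -9.92  10.79 -19.79] [-0.008  0.003 -0.001]
```

```bash
python3 -m crank '-2 0 -4 0 0 0 8.5;-4 0.5 -8 -0.004 0 0 8.5;-6 1 -12 -0.008 0 0 8.5;-8 1.4 -16 -0.008 0 0 8.5;-9.9 1.4 -19.7 -0.008 0 0 8.5;-9.9 1.4 -19.7 -0.008 0 0 8.5;-9.9 1.4 -19.7 -0.008 0 0 8.5';python3 - <<'E'
from h import *
rel((437,188.5,16,-99))
o=[]
for n,(x,y) in(("side",(250,190)),("side",(185,150))):
    o.append(cv2.resize(manip.snapshot(n)[y:y+60,x:x+60],(400,400),interpolation=cv2.INTER_CUBIC))
cv2.imwrite("pics/w5.png",np.hstack(o))
E
```

```text
clock: 30.48
position: [437.5, 188.1, 109.6]
eef_rot: [-90.0, 0.0, -98.8]
wrist_force: [0.1, 0.4, 0.2]
width: 85.2
at [437.5 188.1 109.6] [-90.    0.  -98.8] w 85.2 F [0.1 0.4 0.2] t 30.475
(437, 188.5, 16, -99) -> [-0.02  9.36 -0.06] [ 0.     0.003 -0.001]
```

View pics/w5.png

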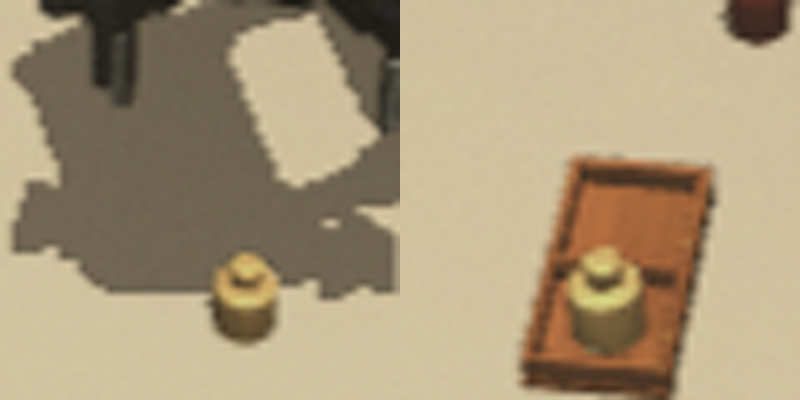

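Weight_200 stands upright in the near bay. Weight_100 (245,300) lies midway between the fingers.

```bash
python3 -m crank '0 4 -0.05 0 0 0 8.5;0 7 -0.05 0 0 0 8.5;0 8.8 -0.05 0 0 0 8.5;0 9.35 -0.05 0 0 0 8.5;0 9.35 -0.05 0 0 0 8.5;0 9.35 -0.05 0 0 0 1.5;0 9.35 -0.05 0 0 0 1.5;0 9.35 -0.05 0 0 0 1.5;0 9.35 -0.05 0 0 0 1.5;0 9.35 -0.05 0 0 0 1.5;0 9.35 -0.05 0 0 0 1.5;0 9.35 -0.05 0 0 0 1.5' 40;  python3 -m crank '0 0 0 0 0 0 1.5;0 0 0 0 0 0 1.5;0 0 0 0 0 0 1.5;0 -1 0 0 0 0 1.5;0 -3 0 0 0 0 1.5;0 -7 0 0 0 0 1.5;0 -8 0 0 0 0 1.5;0 -8 0 0 0 0 1.5';python3 - <<'E'
from h import *
rel((606,7,96,-99))
s=manip.snapshot("side")
cv2.imwrite("pics/w6.png",cv2.resize(s[175:245,250:320],(500,500),interpolation=cv2.INTER_CUBIC))
E
```

```text
clock: 32.08
position: [437.7, 188.0, 16.6]
eef_rot: [-90.0, 0.1, -98.9]
wrist_force: [-1.2, 0.2, 4.4]
width: 22.3
clock: 33.08
position: [437.8, 188.0, 97.1]
eef_rot: [-89.9, 0.1, -98.9]
wrist_force: [1.2, 0.1, -1.0]
width: 22.6
at [437.8 188.   97.1] [-89.9   0.1 -98.9] w 22.6 F [ 1.2  0.1 -1. ] t 33.075
(606, 7, 96, -99) -> [15.28  0.12 19.42] [-0.002  0.002 -0.001]
```

View pics/w6.png

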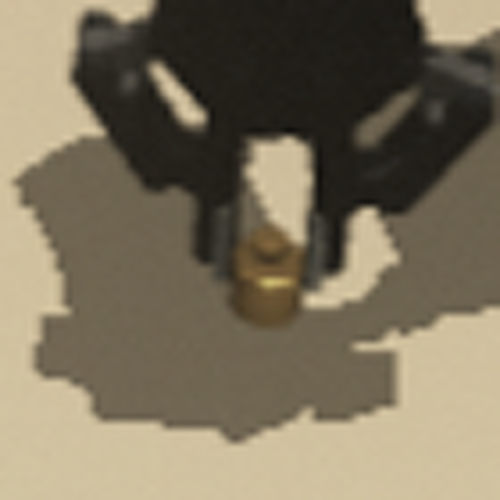

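```bash
python3 -m crank '2 0 3 0 0 0 1.5;5 0 6.5 0 0 0 1.5;8 0 10 0 0 0 1.5;11 0 13.5 0 0 0 1.5;13.5 0 17 0 0 0 1.5;15 0 19 0 0 0 1.5;15.28 0.1 19.42 0 0 0 1.5;15.28 0.1 19.42 0 0 0 1.5;15.28 2 19.42 0 0 0 1.5;15.28 4 19.42 0 0 0 1.5;15.28 4.5 19.42 0 0 0 1.5;15.28 4.5 19.42 0 0 0 1.5';python3 - <<'E'
from ov import *
rel((606,7,21.6,-99))
im=manip.snapshot("side");c=np.array((180,140));K=8
a=cv2.resize(im[140:205,180:245],None,fx=K,fy=K,interpolation=cv2.INTER_CUBIC)
q=(pix("side",circ(606,7,5,12))-c+.5)*K-.5;cv2.polylines(a,[q.round().astype(int)],False,(255,0,255),1)
cv2.imwrite("pics/w7.png",a)
E
```

```text
clock: 34.62
position: [605.0, 7.5, 51.1]
eef_rot: [-90.0, 0.0, -98.9]
wrist_force: [0.7, -0.3, -1.6]
width: 22.5
box [610.6  31.8] -8.176265957588939 113.86322038048115
box side [610.4  38. ]
tray [ 594.9 -272.2] [np.float64(95.3), np.float64(96.8), np.float64(94.9), np.float64(95.5)] -1.1207915834434385
tray side [ 593.5 -270. ]
at [605.    7.5  51.1] [-90.    0.  -98.9] w 22.5 F [ 0.7 -0.3 -1.6] t 34.625
(606, 7, 21.6, -99) -> [0.04 2.95 0.11] [ 0.001  0.003 -0.001]
```

View pics/w7.png

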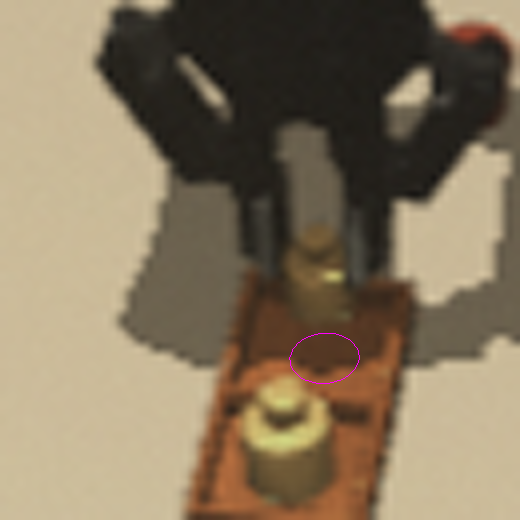

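Footprint is within the far bay (ellipse at 325,358). Lowering.

```bash
python3 -m crank '0.04 0.8 0.1 0 0 0 1.5;0.04 1.6 0.1 0 0 0 1.5;0.04 2.3 0.1 0 0 0 1.5;0.04 2.8 0.1 0 0 0 1.5;0.04 2.9 0.1 0 0 0 1.5;0.04 2.95 0.1 0 0 0 1.5' && python3 -m crank '0 0.05 0 0 0 0 1.5;0 0.1 0 0 0 0 1.5'
```

```text
clock: 35.42
position: [606.5, 6.8, 22.2]
eef_rot: [-90.0, 0.0, -98.9]
wrist_force: [0.2, -0.4, -0.4]
width: 22.5
clock: 35.67
position: [606.8, 6.7, 21.7]
eef_rot: [-89.9, 0.0, -98.9]
wrist_force: [-2.6, 0.4, 4.9]
width: 22.4
```

Contact at the expected height. Release, rise, and head for the tin.

```bash
python3 -m crank '0 -0.05 0 0 0 0 2.5;0 -0.1 0 0 0 0 4;0 -0.1 0 0 0 0 6;0 -0.1 0 0 0 0 8.5;0 -0.1 0 0 0 0 8.5;0 -1 0 0 0 0 8.5;0 -4 0 0 0 0 8.5;0 -8 0 0 0 0 8.5;0 -10 0 0 0 0 8.5;0 -10 0 0 0 0 8.5' ; python3 -c "
from h import *
rel((395.3,-293.5,110,-99),(395.3,-293.5,8,-99))"
```

```text
clock: 36.92
position: [607.8, 6.6, 123.9]
eef_rot: [-89.7, 0.1, -98.9]
wrist_force: [0.1, -0.4, 0.1]
width: 84.9
at [607.8   6.6 123.9] [-89.7   0.1 -98.9] w 84.9 F [ 0.1 -0.4  0.1] t 36.925
(395.3, -293.5, 110, -99) -> [ 32.92   1.27 -16.38] [-0.006  0.002 -0.001]
(395.3, -293.5, 8, -99) -> [ 32.93  11.47 -16.44] [-0.006  0.002 -0.001]
```

```bash
python3 -m crank '4 0 -2 -0.003 0 0 8.5;8 0 -4 -0.006 0 0 8.5;12 0 -6 -0.006 0 0 8.5;16 0 -8 -0.006 0 0 8.5;21 0 -10.5 -0.006 0 0 8.5;25 0.5 -12.5 -0.006 0 0 8.5;29 1 -14.5 -0.006 0 0 8.5;32 1.2 -16 -0.006 0 0 8.5;32.92 1.27 -16.4 -0.006 0 0 8.5;32.92 1.27 -16.4 -0.006 0 0 8.5;32.92 1.27 -16.4 -0.006 0 0 8.5';python3 - <<'E'
from h import *
rel((395.3,-293.5,8,-99))
o=[]
for n,(x,y) in(("side",(255,60)),("side",(185,140))):
    o.append(cv2.resize(manip.snapshot(n)[y:y+70,x:x+70],(400,400),interpolation=cv2.INTER_CUBIC))
cv2.imwrite("pics/t1.png",np.hstack(o))
E
```

```text
clock: 38.3
position: [395.6, -292.5, 109.8]
eef_rot: [-90.0, 0.1, -98.8]
wrist_force: [0.2, 0.3, -0.8]
width: 84.8
at [ 395.6 -292.5  109.8] [-90.    0.1 -98.8] w 84.8 F [ 0.2  0.3 -0.8] t 38.3
(395.3, -293.5, 8, -99) -> [ 1.200e-01  1.018e+01 -1.000e-02] [ 0.     0.003 -0.001]
```

View pics/t1.png

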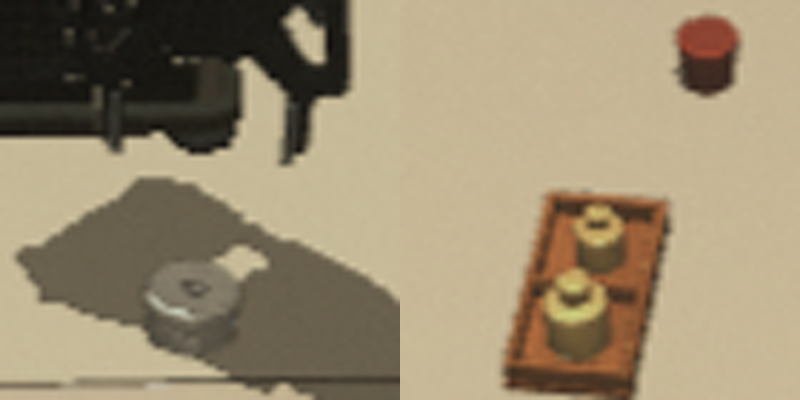

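Both weights stand upright, one per bay. The tin is between the fingers' columns. Lower and grip it gently.

```bash
python3 -m crank '0.1 4 0 0 0 0 8.5;0.1 7 0 0 0 0 8.5;0.1 9.3 0 0 0 0 8.5;0.1 10.2 0 0 0 0 8.5;0.1 10.2 0 0 0 0 8.5;0.1 10.2 0 0 0 0 4.8;0.1 10.2 0 0 0 0 4.8;0.1 10.2 0 0 0 0 4.8;0.1 10.2 0 0 0 0 4.8;0.1 10.2 0 0 0 0 4.8;0.1 10.2 0 0 0 0 4.8' 25;  python3 -m crank '0 0 0 0 0 0 4.8;0 -1 0 0 0 0 4.8;0 -3 0 0 0 0 4.8;0 -6 0 0 0 0 4.8;0 -7 0 0 0 0 4.8;0 -7 0 0 0 0 4.8';python3 - <<'E'
from h import *
rel((594.3,-271.3,80,-99))
s=manip.snapshot("side")
cv2.imwrite("pics/t2.png",cv2.resize(s[60:130,255:325],(500,500),interpolation=cv2.INTER_CUBIC))
E
```

```text
clock: 39.78
position: [396.0, -293.8, 9.1]
eef_rot: [-89.9, 0.0, -98.8]
wrist_force: [0.3, 0.8, 6.1]
width: 53.1
clock: 40.52
position: [396.1, -294.0, 79.6]
eef_rot: [-89.9, -0.0, -98.8]
wrist_force: [0.1, 0.4, -0.9]
width: 52.9
at [ 396.1 -294.    79.6] [-89.9  -0.  -98.8] w 52.9 F [ 0.1  0.4 -0.9] t 40.525
(594.3, -271.3, 80, -99) -> [-5.27  0.   19.24] [-0.003  0.004  0.001]
```

View pics/t2.png

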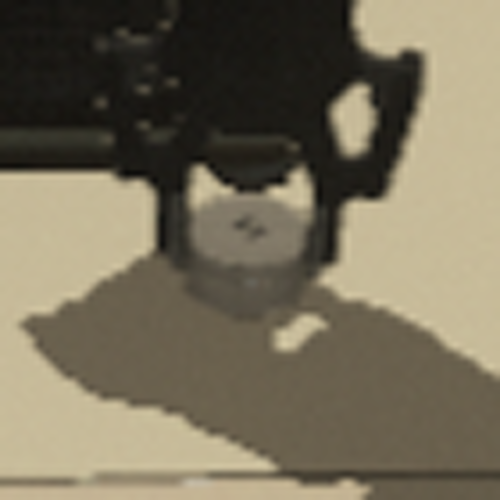

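```bash
python3 -m crank '-0.7 0 2.5 0 0 0 4.8;-1.6 0 6 0 0 0 4.8;-2.7 0 10 0 0 0 4.8;-3.8 0 14 0 0 0 4.8;-4.8 0 17.5 0 0 0 4.8;-5.27 0 19 0 0 0 4.8;-5.27 0 19.24 0 0 0 4.8;-5.27 0 19.24 0 0 0 4.8;-5.27 2 19.24 0 0 0 4.8;-5.27 4 19.24 0 0 0 4.8;-5.27 4.5 19.24 0 0 0 4.8;-5.27 4.5 19.24 0 0 0 4.8';python3 - <<'E'
from ov import *
rel((594.3,-271.3,13,-99))
im=manip.snapshot("side");c=np.array((195,85));K=8
a=cv2.resize(im[85:150,195:260],None,fx=K,fy=K,interpolation=cv2.INTER_CUBIC)
q=(pix("side",circ(594.3,-271.3,4,27))-c+.5)*K-.5;cv2.polylines(a,[q.round().astype(int)],False,(255,0,255),1)
cv2.imwrite("pics/t3.png",a)
E
```

```text
clock: 42.08
position: [593.5, -271.2, 34.1]
eef_rot: [-90.0, 0.0, -98.8]
wrist_force: [-0.8, 0.7, -0.1]
width: 53.0
box [610.6  31.8] -8.176265957588939 113.86322038048115
box side [610.4  38. ]
tray [ 594.9 -272.2] [np.float64(95.3), np.float64(96.8), np.float64(94.9), np.float64(95.5)] -1.1207915834434385
tray side [ 593.5 -270. ]
at [ 593.5 -271.2   34.1] [-90.    0.  -98.8] w 53.0 F [-0.8  0.7 -0.1] t 42.075
(594.3, -271.3, 13, -99) -> [0.   2.11 0.08] [-0.001  0.003 -0.   ]
```

View pics/t3.png

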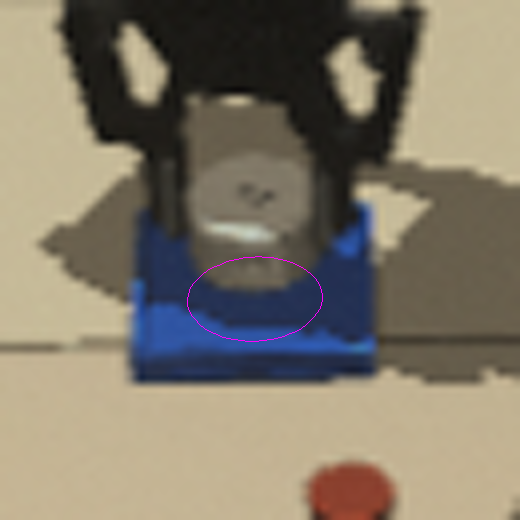

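The tin is over the tray, footprint (255,298) inside it. Lower to contact.

```bash
python3 -m crank '0 0.8 0.08 0 0 0 4.8;0 1.5 0.08 0 0 0 4.8;0 1.9 0.08 0 0 0 4.8;0 2.05 0.08 0 0 0 4.8;0 2.1 0.08 0 0 0 4.8' && python3 -m crank '0 0.05 0 0 0 0 4.8;0 0.1 0 0 0 0 4.8'
```

```text
clock: 42.75
position: [594.8, -271.4, 13.6]
eef_rot: [-89.9, -0.0, -98.8]
wrist_force: [-0.1, 0.1, -0.1]
width: 52.7
clock: 43.0
position: [595.0, -271.5, 13.0]
eef_rot: [-89.9, -0.0, -98.8]
wrist_force: [-0.9, 0.5, 3.8]
width: 52.7
```

```bash
python3 -m crank '0 -0.02 0 0 0 0 5.4;0 -0.05 0 0 0 0 6;0 -0.05 0 0 0 0 7;0 -0.05 0 0 0 0 8.5;0 -0.05 0 0 0 0 8.5;0 -1 0 0 0 0 8.5;0 -4 0 0 0 0 8.5;0 -8 0 0 0 0 8.5;0 -12 0 0 0 0 8.5;0 -14 0 0 0 0 8.5' ; python3 -c "
from h import *
rel((400,-100,200,-99))"
```

```text
clock: 44.25
position: [595.6, -271.9, 156.7]
eef_rot: [-89.6, -0.1, -98.8]
wrist_force: [-0.4, -0.0, -0.5]
width: 85.1
at [ 595.6 -271.9  156.7] [-89.6  -0.1 -98.8] w 85.1 F [-0.4 -0.  -0.5] t 44.25
(400, -100, 200, -99) -> [-13.99  -4.51 -21.93] [-0.007  0.004  0.002]
```

```bash
python3 -m crank '-3 -2 -5 0 0 0 8.5;-6 -4 -10 0 0 0 8.5;-9 -4 -15 0 0 0 8.5;-12 -4 -19 0 0 0 8.5;-14 -4.5 -22 0 0 0 8.5;-14 -4.5 -22 0 0 0 8.5;-14 -4.5 -22 0 0 0 8.5'; python3 - <<'E'
from h import *
s=manip.snapshot("side");t=manip.snapshot("top")
cv2.imwrite("pics/f1.png",cv2.resize(s[95:310,180:310],(484,600)[::1],interpolation=cv2.INTER_CUBIC)[:600,:800])
cv2.imwrite("pics/f2.png",cv2.resize(t[120:260,100:400],(790,369),interpolation=cv2.INTER_CUBIC))
E
```

```text
clock: 45.12
position: [400.2, -100.3, 200.7]
eef_rot: [-89.5, -0.2, -98.8]
wrist_force: [-0.0, -1.3, 0.1]
width: 85.2
```

View pics/f1.png

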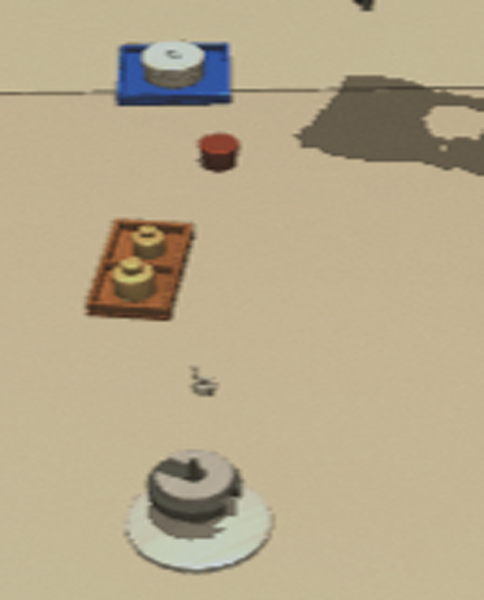

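View pics/f2.png

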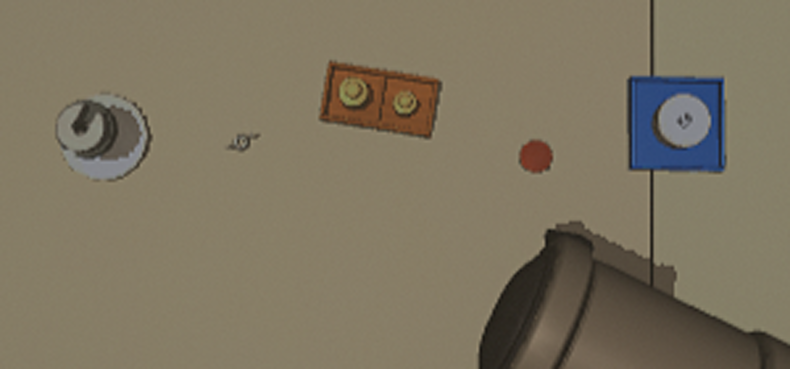

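Everything is in place: discs stacked on the hanger (195,480), weights in their bays (148,240) and (133,278), tin in the tray (173,62). The gripper is clear, so I'm handing in.

```bash
python3 -c "
from workcell import manip
manip.finish_job();print(manip.read_state()['clock'])"
```

```text
the job is handed in; nothing more can be done
the job is handed in; nothing more can be done
```

I did the whole job in the order asked and handed it in at about 45 s of the 134 s allowed. No verdict is reported.

- **Discs:** both lie flat and centred on the hanger, the larger underneath. Their slots were placed about 180° apart.
- **Weights:** both stand upright in the wooden box, one in each bay.
- **Tin:** it stands upright in the blue tray.

I checked the result in the last side and top pictures, with the gripper empty and well clear. Contact came at the expected heights on the pan, the box floor and the tray floor. The highest wrist force I read was about 11 N.

Three readings disagreed slightly, none with visible effect:
- **Finger opening:** it read 1 to 2.5 mm under the true sizes.
- **Box position:** the two cameras put the box up to 6 mm apart in y.
- **Top view:** the arm hid parts of the top view during most placings, so I checked those from the side.

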